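Pepper mill held ready over the ramekin

ROBOT

A 6-joint arm with a two-finger parallel gripper is mounted at the origin on a cart in front of the work surface, level with it; the furniture and walls round the work are solid. World frame = base frame: x ahead of the robot, y to its left, z up, the work surface at z = 0. Lengths are in m, angles in rad, forces in N, time in s.
With the tool pointing down it reaches from about 0.35 to 0.875 m from the base axis. Payload 4.2 kg.
Tool frame: the origin (TCP) lies midway between the tips of the shut fingers; the grasp point (between the pads) lies 19 mm behind it (r.tcp_to_grasp is the distance from the TCP to the grasp point, in m); z points along the fingers, y is the direction in which the jaws open and shut (so a half turn about z gives the same grasp; the last joint's range is limited). The gripper opens to 87 mm and grips with 3 to 60 N. Pads are 19 mm wide; open, the fingers measure 117 mm over their backs; the gripper's body (75 mm by 190 mm) begins 51 mm behind the grasp point.
Start: joints at [-0.942, 0.385, 0.008, 0, -1.194, -0.259], TCP at [0.226, -0.583, 0.223] pointing down, gripper open.
Joint ranges: [-3.14, 3.14], [-1.21, 2.06], [-1.07, 1.41], [-3.16, 2.05], [-2.99, -0.16], [-3.1, 3.1]. Speed limits (rad/s): [2.79, 2.79, 3.14, 3.14, 3.14, 3.14].

INTERFACE

Orientations are given as a unit quaternion [x, y, z, w].
In Python, from cell import r gives the robot as it stands.
- The arm moves only by the tool send_rows, never from a script. Its argument "increments" is a list of rows, each an object of numbers: "grip": the closure, from 0 (fully open) to 1 (shut); "dx", "dy", "dz": the shift along the tool's x, y, z in cm; "ax", "ay", "az": the turn, a rotation vector about the tool's x, y, z in rad. A call has 1 to 20 rows; each row is the pose to reach, as a shift and turn from the pose measured when the call began, along the tool's axes at that moment; what a row does not reach only later rows make up. A row lasts 1/12 s, in which the tool goes at most 41.7 mm and 7.16 degrees, less where a joint would pass 70% of its speed; a pose out of reach is approached as far as the arm can. A call with a gripper value outside its range is refused whole. The fingers move at their own pace and stop on an object; the grip force is fixed at half the most. Time passes only in rows, so rows that repeat a pose let the fingers close. It gives the time, the measured TCP pose, the force and the opening at its end, in the units of the state.
- r.read_state(): the state, without advancing time (a new reading comes with each control period).
- r.get_image(name): name is "scene" or "top" or "wrist"; returns the picture (480x640x3 uint8, blue, green, red); there is no depth.
- r.camera_info(name): a dict with "intrinsics" (3x3 intrinsics, pixels), "dist" ([k1, k2, p1, p2, k3] as OpenCV has them; the pictures are not rectified), "rvec" (rotation vector, rad) and "tvec" (3), from world to camera coordinates, as OpenCV has them; the wrist camera has in their place "T_tool_cam" (4x4, takes a point from camera to tool coordinates, whose origin is the TCP and whose axes are the flange's). Camera axes: x right, y down, z forward; pixel columns grow to the right and rows downward; lengths in m; the calibration is good to about 2 mm. A picture is of the moment at which its call begins: read the wrist's pose just before it. camera_info takes no time and is no camera call.
- r.job_done(): hands the job in, once; it reports no verdict.
The state is a dict: "clock": time; "q": joint angles; "joint_velocities": joint speeds; "effort": joint torques, N m; "tcp_pos": TCP position; "tool_rot": TCP orientation; "wrist_force": force on the tool from outside, world axes, zero at the start; "torque": the same for the moment, N m; "grip_width": finger opening in m.
Only numpy, scipy, OpenCV 4.12 (cv2) and the standard library are available. Lean on these libraries where they do the work, as an engineer would, in place of code of your own. Each camera call takes 0.05 s, during which the arm holds its last target.

TASK

First slide the white ramekin along the mat, without lifting it, until it stands inside the ring printed there. Then pick up the wooden pepper mill, carry it over the row of spice jars without disturbing them, and finish holding it still and upright in the gripper, centred over the ramekin with its foot about 2 cm above the rim and not touching it, ready for seasoning. Leave the other things where they stand.

Things in the scene. Friction and masses are not known exactly. Their poses are not given: they have to be found in the camera images.
- ramekin: small loose white round dish, upright and open, 69 mm across at the rim, 58 mm at the foot, 38 mm high, about 90 g; origin at the centre of its underside, z up. It starts on the mat, 9 to 17 cm from the ring's centre, on the side nearer the robot
- mat: dark slate-green silicone mat, fixed, 270 x 200 mm, 2 mm thick, with a white printed ring (98 mm outside, 90 mm inside diameter, flat); origin under its centre, x along its long side, which points roughly away from the robot
- ring (a point): centre of the printed ring, on top of the mat, 80 mm along the mat's x from the mat's centre
- mill: loose wooden pepper mill standing upright, dark brown, 150 mm high, about 0.18 kg; body with a 58 mm wide foot up to 108 mm, then a round head 50 mm across from 109 to 139 mm (fixed, does not turn), a 12 mm steel button on top; it can be gripped across the head, 122 mm above the foot; origin at the centre of its underside, z up
- spice_rack: low wooden rack, fixed, 250 x 58 mm, ends 56 mm high, floor 6 mm, between the mill and the mat; origin under its centre, x along the row of jars, which points roughly away from the robot
- jar_0: loose spice jar, 41 mm across, 105 mm high, standing in the rack (its lid 111 mm above the worktop), no. 0 counted from the robot's end; origin at the centre of its underside
- jar_1: loose spice jar, 41 mm across, 105 mm high, standing in the rack (its lid 111 mm above the worktop), no. 1 counted from the robot's end; origin at the centre of its underside
- jar_2: loose spice jar, 41 mm across, 105 mm high, standing in the rack (its lid 111 mm above the worktop), no. 2 counted from the robot's end; origin at the centre of its underside
- jar_3: loose spice jar, 41 mm across, 105 mm high, standing in the rack (its lid 111 mm above the worktop), no. 3 counted from the robot's end; origin at the centre of its underside
- salt: loose clear salt shaker with a grey top, 44 mm across, 90 mm high, standing upright near the mill (it may have changed places with it); origin at the centre of its underside
- tin: loose small food tin, 58 mm across, 72 mm high, standing near the mill (it may have changed places with it); origin at the centre of its underside
Mind the look-alikes: they are no part of the job. What is shaped like the mill but blue or yellow is not meant.

How it is judged:
By the outcome, as a careful person would: the job done as asked, in the order asked, and still so for the second after the job is handed in, while the arm keeps its last pose, push and grip.
It also fails if it takes over 72 s, if anything falls off the work surface, if the arm or the gripper's body presses on something with over 40 N, if the wrist force passes 120 N, or if a joint passes its speed limit or range.

## Working session

There is one attempt and no reset: what is moved stays moved. The work goes in short steps, Python scripts to look and compute and a tool call to move; the robot and the scene stay as the last step left them, time stands still between calls to the robot, and variables do not carry over. Pictures are saved under pics/ and viewed, and the job is handed in when it is done.

Besides the shell and the picture viewer there is one more tool, called in YAML: its name, and indented under it one key for each argument. send_rows: Moves the arm, as the interface text tells. Its arguments: {"type":"object","properties":{"increments":{"type":"array"}},"required":["increments"]}

```bash
mkdir -p pics; ls
python3 - <<'E'
from cell import r
import cv2
print(r.read_state())
for n in("scene","top","wrist"):
    im=r.get_image(n); cv2.imwrite(f"pics/{n}0.png",im); print(n,r.camera_info(n))
print(r.tcp_to_grasp)
E
```

```text
pics
{'clock': 0.0, 'q': array([-9.42380511e-01,  3.85549861e-01,  6.61512926e-03, -4.89739356e-04,
       -1.19400543e+00, -2.58638893e-01]), 'joint_velocities': array([-0.00012073,  0.00133484,  0.00011875,  0.00107594, -0.00123178,
        0.00134225]), 'effort': array([-1.78013179e-03, -3.90669358e+01,  1.87404048e+01,  4.22018632e+00,
        1.08005651e-02, -1.97847949e-04]), 'tcp_pos': array([ 0.22569489, -0.582173  ,  0.22146084]), 'tool_rot': array([-1.83747985e-01,  9.82972775e-01,  1.06586970e-03, -2.54415674e-04]), 'wrist_force': array([ 0.48767289, -0.38952666, -0.11143844]), 'torque': array([-0.00599876, -0.01499326,  0.01821416]), 'grip_width': 0.08692270096259905}
scene {'intrinsics': array([[524.36985828,   0.        , 325.72005528],
       [  0.        , 524.36985828, 240.02079712],
       [  0.        ,   0.        ,   1.        ]]), 'dist': array([-0.05932254,  0.        ,  0.        ,  0.        ,  0.        ]), 'rvec': array([ 0.98776465, -2.54820355,  0.90844472]), 'tvec': array([0.32306285, 0.29083622, 1.12138889])}
top {'intrinsics': array([[461.00130216,   0
[... 239 characters left out ...]
8475688,  0.12977276]), 'tvec': array([-0.02725542,  0.4674687 ,  0.9614648 ])}
wrist {'intrinsics': array([[391.29572088,   0.        , 316.23585528],
       [  0.        , 391.29572088, 234.94716201],
       [  0.        ,   0.        ,   1.        ]]), 'dist': array([-0.08398152,  0.        ,  0.        ,  0.        ,  0.        ]), 'T_tool_cam': array([[-5.82796135e-04, -9.57789769e-01, -2.87468988e-01,
         7.81748405e-02],
       [ 9.99999815e-01, -5.07393893e-04, -3.36799276e-04,
         9.30614528e-04],
       [ 1.76722892e-04, -2.87469131e-01,  9.57789887e-01,
        -1.63020000e-01],
       [ 0.00000000e+00,  0.00000000e+00,  0.00000000e+00,
         1.00000000e+00]])}
0.0187
```

View pics/scene0.png

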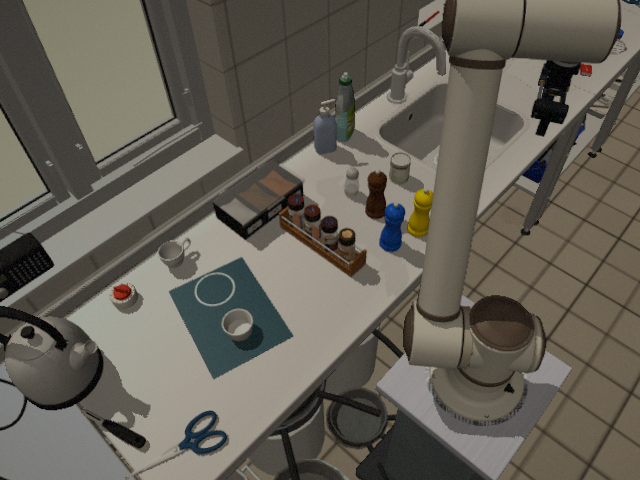

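View pics/top0.png

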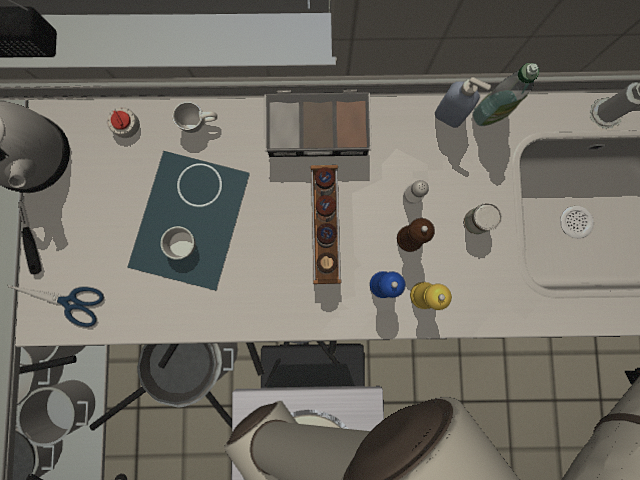

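View pics/wrist0.png

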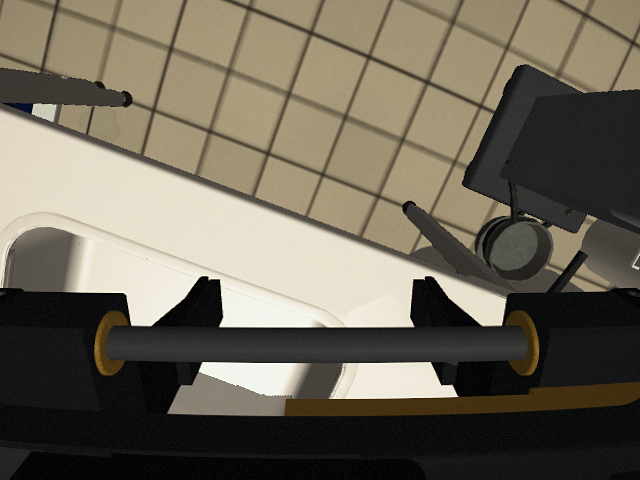

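The top view shows the ramekin at (178,243), the ring at (200,185) and the rack at x≈326. The brown mill has its head at (423,230), with blue and yellow look-alikes at (387,285) and (430,297). In the scene view the mill is at (376,195), the ramekin at (238,325) and the ring at (215,289).

```bash
cat > h.py <<'E'
import numpy as np, cv2
from cell import r
def cam(n):
    c=r.camera_info(n); R=cv2.Rodrigues(c['rvec'])[0]; return c['intrinsics'],c['dist'],R,np.array(c['tvec']).ravel()
def ray(n,uv,T=None):
    if n=='wrist':
        c=r.camera_info(n);p=cv2.undistortPoints(np.array([[uv]],float),c['intrinsics'],c['dist'])[0,0]
        M=T@c['T_tool_cam']; return M[:3,3],M[:3,:3]@np.r_[p,1]
    K,d,R,t=cam(n); p=cv2.undistortPoints(np.array([[uv]],float),K,d)[0,0]
    return -R.T@t, R.T@np.r_[p,1]
def plane(n,uv,z,T=None):
    o,v=ray(n,uv,T); return o+v*(z-o[2])/v[2]
def tri(a,b):
    (o1,v1),(o2,v2)=a,b; A=np.c_[v1,-v2]; s=np.linalg.lstsq(A,o2-o1,rcond=None)[0]
    p,q=o1+v1*s[0],o2+v2*s[1]; return (p+q)/2,np.linalg.norm(p-q)
def proj(n,P):
    K,d,R,t=cam(n); return cv2.projectPoints(np.array(P,float).reshape(-1,3),cv2.Rodrigues(R)[0],t,K,d)[0].reshape(-1,2)
E
python3 - <<'E'
from h import *
for n in("top","scene"):
    im=cv2.imread(f"pics/{n}0.png"); 
    crops={"top":[(120,150,140,145),(365,170,150,150)],"scene":[(165,255,140,130),(330,150,120,110)]}[n]
    out=[]
    for x,y,w,h in crops:
        out.append(cv2.resize(im[y:y+h,x:x+w],(400,int(400*h/w)),interpolation=cv2.INTER_CUBIC)[:360])
    h=min(o.shape[0] for o in out); cv2.imwrite(f"pics/{n}z.png",np.hstack([o[:h] for o in out]))
    hsv=cv2.cvtColor(im,cv2.COLOR_BGR2HSV)
    # mat
    m=cv2.inRange(hsv,(80,60,30),(105,255,140))
    roi=np.zeros_like(m); 
    if n=="top": roi[140:300,110:260]=255
    else: roi[250:385,160:300]=255
    m&=roi
    cs,hi=cv2.findContours(m,cv2.RETR_CCOMP,cv2.CHAIN_APPROX_NONE)
    for i,c in enumerate(cs):
        if cv2.contourArea(c)>100: print(n,'hier',hi[0][i],cv2.contourArea(c),cv2.boundingRect(c), cv2.fitEllipse(c), cv2.boxPoints(cv2.minAreaRect(c)).round().tolist())
    # dark brown mill
    print([ (proj(n,p)).round().tolist() for p in [(0.5,-.1,0)]])
E
```

```text
top hier [185 158 160  -1] 369.5 (180, 168, 39, 36) ((200.3554229736328, 182.72793579101562), (33.36116409301758, 38.62225341796875), 34.15410614013672) [[174.0, 195.0], [186.0, 166.0], [221.0, 181.0], [209.0, 210.0]]
top hier [ -1 192 194  -1] 3729.5 (128, 151, 111, 139) ((188.16534423828125, 224.68275451660156), (83.46769714355469, 125.83758544921875), 16.832059860229492) [[128.0, 267.0], [161.0, 149.0], [248.0, 174.0], [215.0, 291.0]]
top hier [323 321  -1 193] 124.0 (136, 237, 18, 17) ((144.51869201660156, 244.48709106445312), (12.649846076965332, 15.416080474853516), 115.62698364257812) [[134.0, 247.0], [140.0, 234.0], [155.0, 241.0], [149.0, 254.0]]
top hier [331 329  -1 193] 102.5 (149, 234, 11, 17) ((154.44113159179688, 242.381591796875), (9.141080856323242, 15.324131965637207), 7.146541118621826) [[148.0, 249.0], [152.0, 234.0], [161.0, 235.0], [157.0, 251.0]]
top hier [359 357  -1 193] 150.0 (141, 219, 17, 18) ((149.36471557617188, 228.01651000976562), (11.83488941192627, 16.698347091674805), 134.94384765625) [[139.0, 231.0], [144.0, 218.0], [161.0, 225.0], [156.0, 238.0]]

[... 426 characters left out ...]
[169.0, 179.0]]
[[[351.0, 225.0]]]
scene hier [15  0  2 -1] 742.5 (197, 275, 35, 29) ((214.15586853027344, 288.8359375), (27.146974563598633, 34.93675994873047), 70.441162109375) [[197.0, 275.0], [231.0, 275.0], [231.0, 303.0], [197.0, 303.0]]
scene hier [-1 15 17 -1] 6626.5 (171, 258, 121, 120) ((230.7115478515625, 319.37481689453125), (97.15039825439453, 108.585693359375), 138.6560821533203) [[169.0, 292.0], [249.0, 251.0], [293.0, 337.0], [213.0, 378.0]]
scene hier [154 152  -1  16] 913.0 (220, 307, 35, 36) ((237.3577117919922, 324.0663146972656), (33.60514450073242, 34.86116409301758), 172.02249145507812) [[214.0, 324.0], [238.0, 300.0], [262.0, 324.0], [238.0, 348.0]]
[[[335.0, 231.0]]]
```

View pics/topz.png

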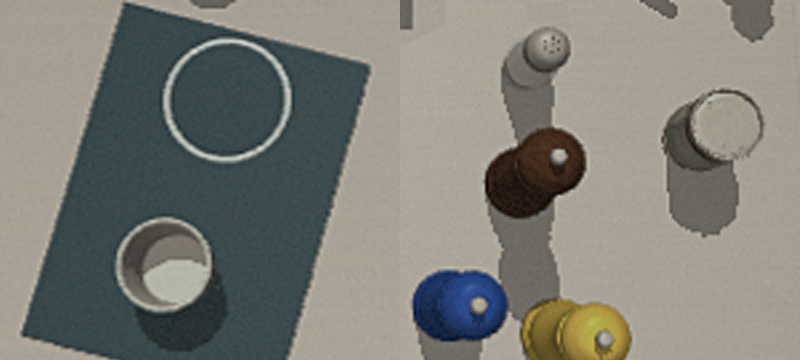

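View pics/scenez.png

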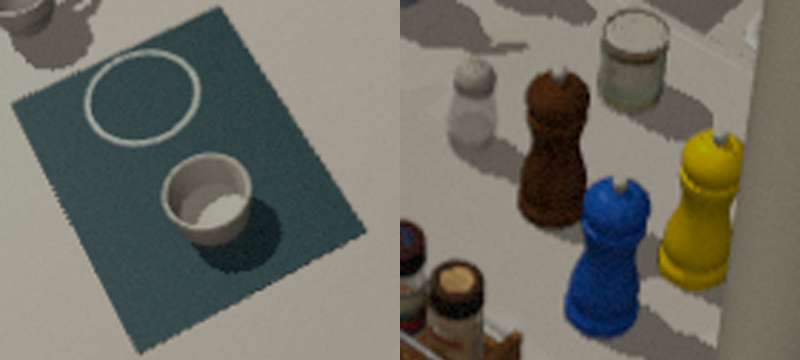

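Run:
```python
from h import *
T=cv2.imread("pics/top0.png");S=cv2.imread("pics/scene0.png")
res={}
for n,im,rr,rp in(("top",T,(170,155,60,60),(155,222,45,40)),("scene",S,(185,262,60,54),(212,298,50,50))):
    g=cv2.GaussianBlur(im,(3,3),0)[:,:,2]
    for name,(x,y,w,h) in(("ring",rr),("ram",rp)):
        m=(g[y:y+h,x:x+w]>75).astype(np.uint8)*255
        cs,_=cv2.findContours(m,cv2.RETR_EXTERNAL if 0 else cv2.RETR_LIST,cv2.CHAIN_APPROX_NONE)
        for c in cs:
            if len(c)>40: print(n,name,cv2.contourArea(c),np.round(np.array(cv2.fitEllipse(c)[0])+(x,y),1),np.round(cv2.fitEllipse(c)[1],1), np.array(cv2.boundingRect(c))+(x,y,0,0))
def two(a,b,l): 
    p,e=tri(ray('top',a),ray('scene',b)); print(l,p.round(4),'gap',round(e,4))
two((424.6,228.5),(377.7,172.5),'mill button')
```

```text
top ring 1217.0 [199.  184.6] [38.8 40. ] [179 165  41  40]
top ring 1562.5 [199.2 184.7] [43.8 45.5] [177 163  46  45]
top ring 298.0 [218.1 159.8] [10.1 62. ] [180 155  50  13]
top ram 888.0 [176.8 242.3] [32.9 34.5] [160 226  35  34]
scene ring 108.5 [236.1 312. ] [ 7.3 22.2] [224 308  21   8]
scene ring 823.5 [214.2 288.8] [28.8 36.5] [196 274  37  31]
scene ring 1596.0 [210.5 281.9] [43.2 53.3] [185 262  51  45]
scene ram 701.5 [236.7 322.2] [28. 32.] [221 308  33  30]
mill button [ 0.4702 -0.2297  0.1386] gap 0.0014
```

Run:
```python
from h import *
T=cv2.imread("pics/top0.png");S=cv2.imread("pics/scene0.png")
print('cams',ray('top',(320,240))[0].round(3),ray('scene',(320,240))[0].round(3))
def two(a,b,l): 
    p,e=tri(ray('top',a),ray('scene',b)); print(l,p.round(4),'gap',round(e,4))
two((199.1,184.7),(214,288.9),'ring'); print(plane('top',(199.1,184.7),.002),plane('scene',(214,288.9),.002))
print('ram z.040 top',plane('top',(177.1,242.4),.04))
# scene ramekin rim: zoom ellipse x162..251,y153..~228 -> 
for n,im,(x,y,w,h) in(("top",T,(415,220,20,18)),("scene",S,(368,164,20,18))):
    print(im[y:y+h,x:x+w].max(2))
    c=im[y:y+h,x:x+w].astype(int)
    print((c.max(2)-c.min(2)))
```

```text
cams [ 0.356 -0.027  1.008] [-0.108  0.568  1.054]
ring [0.5942 0.2355 0.0014] gap 0.0017
[0.5947138  0.23591289 0.002     ] [0.5928984 0.2353352 0.002    ]
ram z.040 top [0.46257737 0.27049848 0.04      ]
[[ 59  56  62  62  64  66  62  64  68  69  64  57  61  83 115 185 174 168
  169 171]
 [ 63  70  66  66  72  73  71  68  64  69  69  64  58  54  64 120 187 175
  168 168]
 [ 67  67  68  72  68  71  68  76  76  68  69  70  67  60  58  64 114 185
  174 169]
 [ 64  66  68  72  72  71  71  72  74  75  68  61  69  61  55  54  66 137
  183 172]
 [ 62  63  72  75  75  76  79  69  65  72  72  66  68  70  59  54  50  64
  129 177]
 [ 71  73  74  79  83  80  83  70  72  81  67  64  65  69  65  57  51  55
  120 186]
 [ 70  71  70  71  76  75  76 111 167 182 170 145  50  63  67  66  53  52
   74 155]
 [ 61  66  66  68  68  70  76 144 183 187 179 162  84  64  62  63  58  50
   49 120]
 [ 66  69  70  74  72  70  84 143 179 174 170 169 129  65  68  65  62  54
   53 121]
 [ 62  66  65  71  70  66  64 120 166 178 171 158  97  62  66  59  54  55
   48  90]
 [ 66  65  66  73  73  70  50  92 111 140 13
[... 3737 characters left out ...]
20 19]
 [16 18 16 20 20 21 29 24 13 18 16 19 23 18 17 18 17 18 19 19]
 [17 17 21 27 33 48 48 26 16 14 12 14 38 42 30 20 18 18 19 18]
 [18 21 30 47 53 61 52 40 13 11 10 14 46 48 42 32 17 18 19 18]
 [19 28 41 53 58 54 51 59 15 11 13 17 40 45 43 39 25 17 19 18]
 [23 40 47 64 57 62 52 49 41 38 26 16 30 32 37 39 40 26 20 18]
 [28 49 44 54 66 64 56 56 59 58 50 35 40 44 48 41 40 27 21 16]
 [32 49 53 64 53 51 54 60 59 54 52 42 42 37 39 31 30 27 19 17]
 [35 45 51 44 51 49 47 51 48 47 57 43 44 38 40 31 31 29 30 17]
 [31 53 43 47 49 51 50 50 52 53 46 36 38 31 40 31 36 23 23 18]
 [31 39 43 49 49 50 42 38 43 37 37 38 38 39 34 30 26 27 24 19]
 [20 35 46 38 49 38 39 46 57 46 47 45 46 32 38 23 35 19 22 17]]
```

```bash
cat >> h.py <<'E'
from scipy.spatial.transform import Rotation as Ro
def pose():
    s=r.read_state(); M=np.eye(4); M[:3,:3]=Ro.from_quat(s['tool_rot']).as_matrix(); M[:3,3]=s['tcp_pos']; return s,M
def inc(target,yaw=None):
    """target world xyz, yaw=deg of tool y axis, tool down -> cm, rad in tool axes"""
    s,M=pose(); R=M[:3,:3]; d=R.T@(np.array(target)-M[:3,3])*100
    if yaw is None: a=np.zeros(3)
    else:
        t=np.radians(yaw); y=np.array([np.cos(t),np.sin(t),0]); z=np.array([0,0,-1.]); 
        D=np.c_[np.cross(y,z),y,z]; a=Ro.from_matrix(R.T@D).as_rotvec()
    print('clock',round(s['clock'],2),'now',M[:3,3].round(4),'y',M[:3,1].round(3),'z',M[:3,2].round(4)); print('d cm',d.round(2),'a',a.round(3)); return d,a
E
python3 - <<'E'
from h import *
p,e=tri(ray('top',(424.2,228)),ray('scene',(377.4,171))); print(p,e, plane('top',(424.2,228),.149))
for n,uv in (('blue',(397,284)),):print(n)
inc((0.40,-0.27,.36),None); inc((.45,-.23,.36),150)
for k in ((326,170),(326,283)): print(plane('top',k,.05))
for k in ((187,117),(210,118)): print('cup',plane('top',k,.05))
E
```

```text
[ 0.47010709 -0.22750211  0.14527466] 0.0017095920776484057 [ 0.47028138 -0.226106    0.149     ]
blue
clock 0.15 now [ 0.2257 -0.5823  0.2217] y [-0.361  0.932  0.002] z [-8.0e-04  1.5e-03 -1.0e+00]
d cm [-27.53  22.85 -13.8 ] a [0. 0. 0.]
clock 0.15 now [ 0.2257 -0.5823  0.2217] y [-0.361  0.932  0.002] z [-8.0e-04  1.5e-03 -1.0e+00]
d cm [-33.64  24.77 -13.79] a [ 0.002  0.    -0.677]
[ 0.61119009 -0.04527509  0.05      ]
[ 0.37198197 -0.04100611  0.05      ]
cup [0.73173373 0.25084927 0.05      ]
cup [0.7289335  0.20169334 0.05      ]
```

send_rows:
  increments:
    - {"dx":-1.5,"dy":1,"dz":-1.5,"ax":0,"ay":0,"az":-0.03,"grip":0}
    - {"dx":-4,"dy":3,"dz":-3,"ax":0,"ay":0,"az":-0.08,"grip":0}
    - {"dx":-7,"dy":5,"dz":-5,"ax":0,"ay":0,"az":-0.14,"grip":0}
    - {"dx":-10,"dy":7.4,"dz":-7,"ax":0,"ay":0,"az":-0.2,"grip":0}
    - {"dx":-13,"dy":9.6,"dz":-8.5,"ax":0,"ay":0,"az":-0.26,"grip":0}
    - {"dx":-16,"dy":11.8,"dz":-10,"ax":0,"ay":0,"az":-0.32,"grip":0}
    - {"dx":-19,"dy":14,"dz":-11,"ax":0,"ay":0,"az":-0.38,"grip":0}
    - {"dx":-22,"dy":16.2,"dz":-12,"ax":0,"ay":0,"az":-0.44,"grip":0}
    - {"dx":-25,"dy":18.4,"dz":-13,"ax":0,"ay":0,"az":-0.5,"grip":0}
    - {"dx":-28,"dy":20.6,"dz":-13.8,"ax":0,"ay":0,"az":-0.56,"grip":0}
    - {"dx":-31,"dy":22.8,"dz":-13.8,"ax":0,"ay":0,"az":-0.62,"grip":0}
    - {"dx":-33,"dy":24.3,"dz":-13.8,"ax":0,"ay":0,"az":-0.67,"grip":0}
    - {"dx":-33.6,"dy":24.8,"dz":-13.8,"ax":0,"ay":0,"az":-0.677,"grip":0}
    - {"dx":-33.6,"dy":24.8,"dz":-13.8,"ax":0,"ay":0,"az":-0.677,"grip":0}

```text
clock: 1.32
tcp_pos: [0.4501, -0.2284, 0.3597]
tool_rot: [-0.501, 0.865, 0.001, -0.0]
wrist_force: [-1.1, -0.1, -0.4]
grip_width: 0.0872
```

Run:
```python
from h import *
s,M=pose(); im=r.get_image('wrist'); cv2.imwrite('pics/w1.png',im); np.save('w1.npy',M); print(s['clock'],M.round(4))
```

```text
1.3167 [[-4.981e-01 -8.671e-01 -1.400e-03  4.501e-01]
 [-8.671e-01  4.981e-01  1.900e-03 -2.284e-01]
 [-9.000e-04  2.200e-03 -1.000e+00  3.597e-01]
 [ 0.000e+00  0.000e+00  0.000e+00  1.000e+00]]
```

View pics/w1.png

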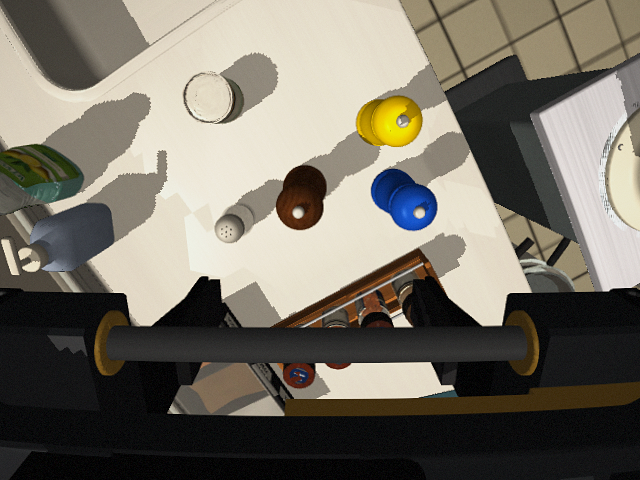

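The wrist view shows the mill's button at (299,213) with the salt at (229,228) to its left. The blue button is at (419,212), the yellow at (403,121) and the tin at (210,98).

Run:
```python
from h import *
M=np.load('w1.npy'); im=cv2.imread('pics/w1.png')
def button(x,y):
    p=im[y-14:y+15,x-14:x+15].astype(int); m=((p.max(2)-p.min(2)<30)&(p.max(2)>90)).astype(np.uint8)
    n,l,st,c=cv2.connectedComponentsWithStats(m); 
    i=min(range(1,n),key=lambda i:np.hypot(*(c[i]-14)) if st[i,4]>20 else 99); print(st[i]); return c[i]+(x-14,y-14)
mb=button(299,213); bb=button(419,212); yb=button(403,121); print(mb,bb,yb)
for a,b in((ray('top',(424.2,228)),ray('wrist',mb,M)),(ray('scene',(377.4,171)),ray('wrist',mb,M))): print(tri(a,b))
for u in(mb,bb,yb): print(plane('wrist',u,.149,M))
print('salt',plane('wrist',(229,230),.09,M),'tin',plane('wrist',(209,97),.072,M))
```

```text
[ 8  8 11 11 90]
[ 8  9 12 12 83]
[  8   9  12  11 106]
[297.77777778 212.04444444] [418.69879518 211.91566265] [402.22641509 120.83018868]
(array([ 0.4711049 , -0.22694798,  0.14551616]), np.float64(0.0007163575287099684))
(array([ 0.47038988, -0.22748695,  0.14564777]), np.float64(0.0022831899534684463))
[ 0.47091205 -0.22759879  0.149     ]
[ 0.36752593 -0.16837101  0.149     ]
[ 0.34277923 -0.25421003  0.149     ]
salt [ 0.56000438 -0.23825056  0.09      ] tin [ 0.50165472 -0.37507365  0.072     ]
```

Run:
```python
from h import *
inc((.47,.26,.30),165)
```

```text
clock 1.37 now [ 0.4495 -0.2295  0.3598] y [-0.866  0.5    0.002] z [-0.0016  0.0016 -1.    ]
d cm [-43.42  22.67   6.05] a [ 0.002  0.001 -0.262]
```

send_rows:
  increments:
    - {"dx":-1.5,"dy":0.8,"dz":0.2,"ax":0,"ay":0,"az":-0.01,"grip":0}
    - {"dx":-4.5,"dy":2.3,"dz":0.5,"ax":0,"ay":0,"az":-0.03,"grip":0}
    - {"dx":-8,"dy":4.2,"dz":1,"ax":0,"ay":0,"az":-0.05,"grip":0}
    - {"dx":-11.5,"dy":6,"dz":1.5,"ax":0,"ay":0,"az":-0.07,"grip":0}
    - {"dx":-15,"dy":7.8,"dz":2,"ax":0,"ay":0,"az":-0.09,"grip":0}
    - {"dx":-18.5,"dy":9.7,"dz":2.5,"ax":0,"ay":0,"az":-0.11,"grip":0}
    - {"dx":-22,"dy":11.5,"dz":3,"ax":0,"ay":0,"az":-0.13,"grip":0}
    - {"dx":-25.5,"dy":13.3,"dz":3.5,"ax":0,"ay":0,"az":-0.15,"grip":0}
    - {"dx":-29,"dy":15.1,"dz":4,"ax":0,"ay":0,"az":-0.17,"grip":0}
    - {"dx":-32.5,"dy":17,"dz":4.5,"ax":0,"ay":0,"az":-0.19,"grip":0}
    - {"dx":-36,"dy":18.8,"dz":5,"ax":0,"ay":0,"az":-0.21,"grip":0}
    - {"dx":-39.5,"dy":20.6,"dz":5.5,"ax":0,"ay":0,"az":-0.23,"grip":0}
    - {"dx":-42.5,"dy":22.2,"dz":6,"ax":0,"ay":0,"az":-0.25,"grip":0}
    - {"dx":-43.4,"dy":22.7,"dz":6,"ax":0,"ay":0,"az":-0.262,"grip":0}
    - {"dx":-43.4,"dy":22.7,"dz":6,"ax":0,"ay":0,"az":-0.262,"grip":0}

```text
clock: 2.62
tcp_pos: [0.4701, 0.2607, 0.2993]
tool_rot: [-0.609, 0.793, 0.001, -0.001]
wrist_force: [0.3, -0.7, 0.5]
grip_width: 0.0871
```

Run:
```python
from h import *
s,M=pose(); im=r.get_image('wrist'); cv2.imwrite('pics/w2.png',im); np.save('w2.npy',M); print(s['clock'],M.round(4))
```

```text
2.6167 [[-2.576e-01 -9.663e-01 -3.200e-03  4.701e-01]
 [-9.663e-01  2.576e-01 -1.000e-04  2.607e-01]
 [ 9.000e-04  3.000e-03 -1.000e+00  2.993e-01]
 [ 0.000e+00  0.000e+00  0.000e+00  1.000e+00]]
```

View pics/w2.png

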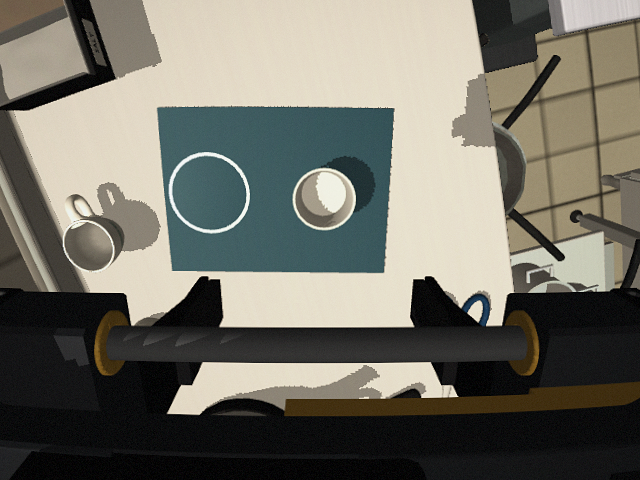

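The wrist view shows the ramekin rim centred near (324,198) and the ring near (209,192), both clear of other things on the mat.

Run:
```python
from h import *
M=np.load('w2.npy'); im=cv2.imread('pics/w2.png')
g=cv2.GaussianBlur(im,(3,3),0)[:,:,2]
def ell(x,y,w,h,th=95):
    m=(g[y:y+h,x:x+w]>th).astype(np.uint8)*255
    for c in cv2.findContours(m,cv2.RETR_LIST,cv2.CHAIN_APPROX_NONE)[0]:
        if len(c)>80 or 0: e=cv2.fitEllipse(cv2.convexHull(c)); print(np.round(np.array(e[0])+(x,y),1),np.round(e[1],1),cv2.boundingRect(c))
ell(163,145,95,95); print('ram'); ell(280,155,90,85)
def two(a,b,l): print(l,tri(ray('top',a),ray('wrist',b,M)))
for u in((208.8,192.3),): two((199.1,184.7),u,'ring'); print(plane('wrist',u,.002,M))
for u in((324,198.5),): two((177.1,242.4),u,'ram'); print(plane('wrist',u,.04,M))
for u in((159,108),(394,108),(384,272),(173,271)): print(plane('wrist',u,.002,M))
```

```text
Traceback (most recent call last):
cv2.error: OpenCV(4.12.0) /io/opencv/modules/imgproc/src/shapedescr.cpp:361: error: (-201:Incorrect size of input array) There should be at least 5 points to fit the ellipse in function 'fitEllipseNoDirect'
```

Run:
```python
from h import *
M=np.load('w2.npy'); im=cv2.imread('pics/w2.png')
g=cv2.GaussianBlur(im,(3,3),0)[:,:,2]
def ell(x,y,w,h,th=95):
    m=(g[y:y+h,x:x+w]>th).astype(np.uint8)*255
    for c in cv2.findContours(m,cv2.RETR_LIST,cv2.CHAIN_APPROX_NONE)[0]:
        H=cv2.convexHull(c)
        if len(c)>80 and len(H)>7: e=cv2.fitEllipse(H); print(np.round(np.array(e[0])+(x,y),1),np.round(e[1],1),np.array(cv2.boundingRect(c))+(x,y,0,0))
ell(163,145,95,95); print('ram'); ell(280,155,90,85)
def two(a,b,l): print(l,tri(ray('top',a),ray('wrist',b,M)))
for u in((208.8,192.3),): two((199.1,184.7),u,'ring'); print(plane('wrist',u,.002,M))
for u in((324,198.5),): two((177.1,242.4),u,'ram'); print(plane('wrist',u,.04,M))
for u in((159,108),(394,108),(384,272),(173,271)): print(plane('wrist',u,.002,M))
```

```text
[208.9 192.4] [71.6 76.4] [172 156  75  74]
[208.8 192.3] [79.7 85.3] [168 151  83  83]
ram
[323.7 198.7] [63.4 64.3] [292 167  64  64]
ring (array([0.59189304, 0.23283194, 0.01368483]), np.float64(0.00010737953639345608))
[0.59551901 0.23403586 0.002     ]
ram (array([0.4627636 , 0.26963848, 0.04181152]), np.float64(0.0009760681394488647))
[0.4632066  0.26970073 0.04      ]
[0.6195398  0.12599374 0.002     ]
[0.3612019  0.19659329 0.002     ]
[0.4146705  0.38845037 0.002     ]
[0.67422149 0.31787688 0.002     ]
```

Run:
```python
from h import *
inc((.463,.270,.015),165.2)
```

```text
clock 2.67 now [0.4701 0.2594 0.2999] y [-0.966  0.259  0.003] z [-0.0027  0.     -1.    ]
d cm [-0.86  0.88 28.49] a [ 0.003 -0.001 -0.004]
```

send_rows:
  increments:
    - {"dx":-0.5,"dy":0.5,"dz":2,"ax":0.003,"ay":0,"az":-0.004,"grip":0}
    - {"dx":-0.85,"dy":0.9,"dz":5,"ax":0.003,"ay":0,"az":-0.004,"grip":0}
    - {"dx":-0.85,"dy":0.9,"dz":8.5,"ax":0.003,"ay":0,"az":-0.004,"grip":0}
    - {"dx":-0.85,"dy":0.9,"dz":12,"ax":0.003,"ay":0,"az":-0.004,"grip":0}
    - {"dx":-0.85,"dy":0.9,"dz":15.5,"ax":0.003,"ay":0,"az":-0.004,"grip":0}
    - {"dx":-0.85,"dy":0.9,"dz":19,"ax":0.003,"ay":0,"az":-0.004,"grip":0}
    - {"dx":-0.85,"dy":0.9,"dz":21.5,"ax":0.003,"ay":0,"az":-0.004,"grip":0}
    - {"dx":-0.85,"dy":0.9,"dz":22,"ax":0.003,"ay":0,"az":-0.004,"grip":0}
    - {"dx":-0.85,"dy":0.9,"dz":22,"ax":0.003,"ay":0,"az":-0.004,"grip":0}

```text
clock: 3.42
tcp_pos: [0.4629, 0.2675, 0.079]
tool_rot: [-0.609, 0.793, -0.001, -0.002]
wrist_force: [-0.2, 0.2, 0.5]
grip_width: 0.0868
```

Run:
```python
from h import *
s,M=pose(); im=r.get_image('wrist'); cv2.imwrite('pics/w3.png',im); np.save('w3.npy',M)
inc((.463,.270,.015),165.2)
```

```text
clock 3.47 now [0.4639 0.2689 0.0808] y [-0.967  0.257 -0.001] z [ 9.e-04 -9.e-04 -1.e+00]
d cm [-0.09  0.13  6.58] a [-0.001 -0.001 -0.001]
```

View pics/w3.png

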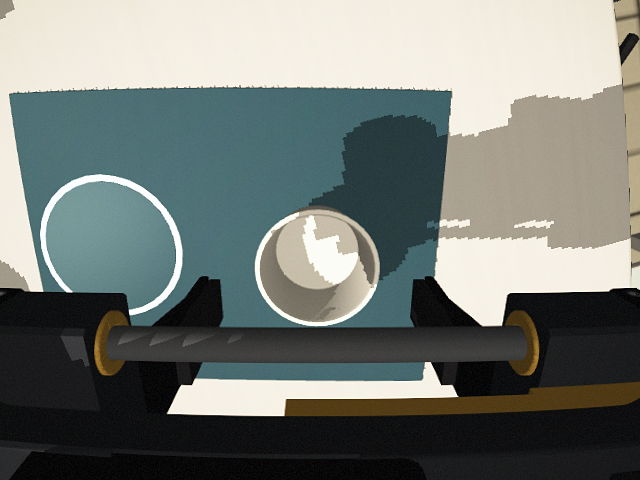

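The rim spans columns 255-380 and rows 208-326, centred near (318,267), which is between the fingers. The ring is centred near (111,246).

Run:
```python
from h import *
M=np.load('w3.npy')
a=plane('wrist',(317.7,267),.04,M);b=plane('wrist',(111,246),.002,M);print(a,b,b-a)
p=[plane('wrist',u,.04,M) for u in((255,267),(380,267))];print(np.linalg.norm(p[0]-p[1]))
print(tri(ray('wrist',(317.7,267),M),ray('wrist',(323.8,198.6),np.load('w2.npy'))))
```

```text
[0.462598   0.26883197 0.04      ] [0.59471077 0.23389593 0.002     ] [ 0.13211277 -0.03493604 -0.038     ]
0.06927434365049721
(array([0.46341532, 0.27107041, 0.03379301]), np.float64(0.0004820955054824344))
```

send_rows:
  increments:
    - {"dx":0,"dy":0.1,"dz":1.5,"grip":0}
    - {"dx":0,"dy":0.1,"dz":3.2,"grip":0}
    - {"dx":0,"dy":0.1,"dz":5,"grip":0}
    - {"dx":0,"dy":0.1,"dz":6.2,"grip":0}
    - {"dx":0,"dy":0.1,"dz":6.55,"grip":0}
    - {"dx":0,"dy":0.1,"dz":6.55,"grip":0.1}
    - {"dx":0,"dy":0.1,"dz":6.55,"grip":0.15}
    - {"dx":0,"dy":0.1,"dz":6.55,"grip":0.15}
    - {"dx":0,"dy":0.1,"dz":6.55,"grip":0.15}

```text
invalid input
```

Run:
```python
from h import *
d=np.array([.132,-.035]);u=d/np.linalg.norm(d); t=np.array([.5947,.2350])+u*.002
s,M=pose();print(s['wrist_force'])
inc((*t,M[2,3]),165.2)
```

```text
[ 0.40012909 -0.08690643  0.46193687]
clock 3.47 now [0.4639 0.2689 0.0808] y [-0.967  0.257 -0.001] z [ 9.e-04 -9.e-04 -1.e+00]
d cm [ -0.08 -13.71   0.02] a [-0.001 -0.001 -0.001]
```

send_rows:
  increments:
    - {"dx":0,"dy":0.1,"dz":1.5,"ax":0,"ay":0,"az":0,"grip":0}
    - {"dx":0,"dy":0.1,"dz":3.2,"ax":0,"ay":0,"az":0,"grip":0}
    - {"dx":0,"dy":0.1,"dz":5,"ax":0,"ay":0,"az":0,"grip":0}
    - {"dx":0,"dy":0.1,"dz":6.2,"ax":0,"ay":0,"az":0,"grip":0}
    - {"dx":0,"dy":0.1,"dz":6.55,"ax":0,"ay":0,"az":0,"grip":0}
    - {"dx":0,"dy":0.1,"dz":6.55,"ax":0,"ay":0,"az":0,"grip":0.1}
    - {"dx":0,"dy":0.1,"dz":6.55,"ax":0,"ay":0,"az":0,"grip":0.15}
    - {"dx":0,"dy":0.1,"dz":6.55,"ax":0,"ay":0,"az":0,"grip":0.15}
    - {"dx":0,"dy":0.1,"dz":6.55,"ax":0,"ay":0,"az":0,"grip":0.15}

```text
clock: 4.22
tcp_pos: [0.4638, 0.2697, 0.0167]
tool_rot: [-0.61, 0.793, -0.0, 0.001]
wrist_force: [0.0, 0.5, 0.3]
grip_width: 0.0754
```

Run:
```python
from h import *
d=np.array([.132,-.035]);u=d/np.linalg.norm(d); t=np.array([.5947,.2350])+u*.002
s,M=pose();print(s['wrist_force'],s['grip_width'])
inc((*t,.0155),165.2)
```

```text
[0.03007702 0.53487302 0.30910241] 0.07543534309853633
clock 4.22 now [0.4638 0.2697 0.0167] y [-0.967  0.257 -0.003] z [ 0.003  0.001 -1.   ]
d cm [ -0.   -13.74   0.15] a [-0.003  0.002 -0.001]
```

send_rows:
  increments:
    - {"dx":0,"dy":-0.3,"dz":0,"ax":0,"ay":0,"az":0,"grip":0.15}
    - {"dx":0,"dy":-0.8,"dz":0,"ax":0,"ay":0,"az":0,"grip":0.15}
    - {"dx":0,"dy":-1.5,"dz":0,"ax":0,"ay":0,"az":0,"grip":0.15}
    - {"dx":0,"dy":-2.3,"dz":0,"ax":0,"ay":0,"az":0,"grip":0.15}
    - {"dx":0,"dy":-3.1,"dz":0,"ax":0,"ay":0,"az":0,"grip":0.15}
    - {"dx":0,"dy":-3.9,"dz":0,"ax":0,"ay":0,"az":0,"grip":0.15}
    - {"dx":0,"dy":-4.7,"dz":0,"ax":0,"ay":0,"az":0,"grip":0.15}
    - {"dx":0,"dy":-5.5,"dz":0,"ax":0,"ay":0,"az":0,"grip":0.15}
    - {"dx":0,"dy":-6.3,"dz":0,"ax":0,"ay":0,"az":0,"grip":0.15}
    - {"dx":0,"dy":-7.1,"dz":0,"ax":0,"ay":0,"az":0,"grip":0.15}
    - {"dx":0,"dy":-7.9,"dz":0,"ax":0,"ay":0,"az":0,"grip":0.15}
    - {"dx":0,"dy":-8.7,"dz":0,"ax":0,"ay":0,"az":0,"grip":0.15}
    - {"dx":0,"dy":-9.3,"dz":0,"ax":0,"ay":0,"az":0,"grip":0.15}
    - {"dx":0,"dy":-9.8,"dz":0,"ax":0,"ay":0,"az":0,"grip":0.15}
    - {"dx":0,"dy":-10,"dz":0,"ax":0,"ay":0,"az":0,"grip":0.15}

```text
clock: 5.47
tcp_pos: [0.5612, 0.2439, 0.0169]
tool_rot: [-0.61, 0.793, -0.001, 0.002]
wrist_force: [-0.2, -0.3, 0.9]
grip_width: 0.0737
```

Run:
```python
from h import *
s,M=pose(); im=r.get_image('wrist'); cv2.imwrite('pics/w4.png',im); np.save('w4.npy',M);print(s['wrist_force'],s['grip_width'])
inc((.5966,.2345,.0165),165.2)
```

```text
[-0.23809339 -0.3206407   0.9472761 ] 0.0736676504191042
clock 5.52 now [0.5612 0.2439 0.0169] y [-0.966  0.257 -0.003] z [ 0.0033  0.0011 -1.    ]
d cm [-0.   -3.66  0.05] a [-0.003  0.002 -0.002]
```

View pics/w4.png

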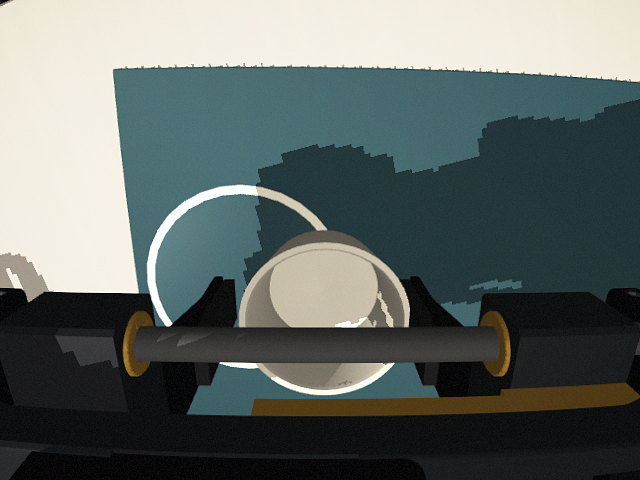

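The ramekin stands upright between the pads, with its rim in columns 240-410 centred near (325,318). The ring is about 3.5 cm further on.

Run:
```python
from h import *
M=np.load('w4.npy')
a=plane('wrist',(324.5,318),.04,M)
# ring outer circle points
P=np.array([plane('wrist',u,.002,M)[:2] for u in((148,265),(240,186),(172,210),(166,322),(325,230))])
A=np.c_[2*P,np.ones(len(P))];x=np.linalg.lstsq(A,(P**2).sum(1),rcond=None)[0];print(a,'ring',x[:2],np.sqrt(x[2]+x[0]**2+x[1]**2))
d=x[:2]-a[:2];print(d, M[:2,:2].T@d*100)
```

```text
[0.55782938 0.24362521 0.04      ] ring [0.59621054 0.23425398] 0.0479874052983705
[ 0.03838116 -0.00937123] [-0.0804809  -3.95002882]
```

send_rows:
  increments:
    - {"dx":0,"dy":-0.4,"dz":0,"ax":0,"ay":0,"az":0,"grip":0.15}
    - {"dx":0,"dy":-1,"dz":0,"ax":0,"ay":0,"az":0,"grip":0.15}
    - {"dx":0,"dy":-1.7,"dz":0,"ax":0,"ay":0,"az":0,"grip":0.15}
    - {"dx":0,"dy":-2.4,"dz":0,"ax":0,"ay":0,"az":0,"grip":0.15}
    - {"dx":0,"dy":-3,"dz":0,"ax":0,"ay":0,"az":0,"grip":0.15}
    - {"dx":0,"dy":-3.4,"dz":0,"ax":0,"ay":0,"az":0,"grip":0.15}
    - {"dx":0,"dy":-3.7,"dz":0,"ax":0,"ay":0,"az":0,"grip":0.15}
    - {"dx":0,"dy":-3.8,"dz":0,"ax":0,"ay":0,"az":0,"grip":0.15}
    - {"dx":0,"dy":-3.8,"dz":0,"ax":0,"ay":0,"az":0,"grip":0.15}
    - {"dx":0,"dy":-3.8,"dz":0,"ax":0,"ay":0,"az":0,"grip":0.15}

```text
clock: 6.35
tcp_pos: [0.5979, 0.2341, 0.017]
tool_rot: [-0.61, 0.793, -0.001, 0.002]
wrist_force: [0.0, -0.2, 0.6]
grip_width: 0.0738
```

Run:
```python
from h import *
s,M=pose(); im=r.get_image('wrist'); cv2.imwrite('pics/w5.png',im); np.save('w5.npy',M);print(s['clock'],s['wrist_force'],s['grip_width'],M[:3,3])
```

```text
6.35 [ 0.04317145 -0.23688634  0.59202554] 0.07383689081334348 [0.59787026 0.23414383 0.01698528]
```

View pics/w5.png

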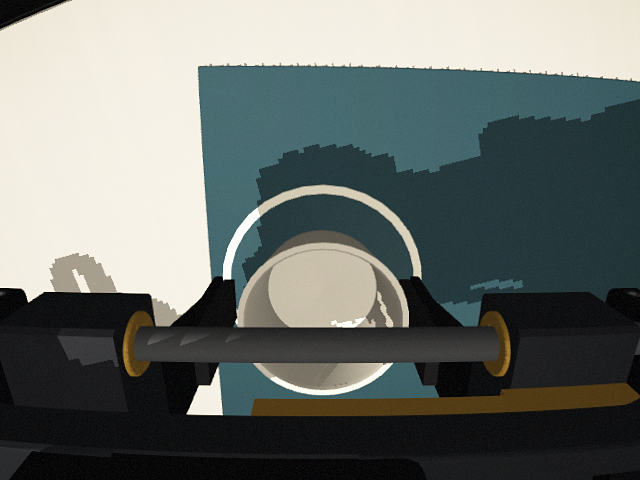

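The ramekin rim is centred near (323,318) and the ring near (322,~275), concentric in columns, so the ramekin appears to be inside. Next I'll open the fingers, rise straight up and check.

send_rows:
  increments:
    - {"dx":0,"dy":0,"dz":0,"ax":0,"ay":0,"az":0,"grip":0.08}
    - {"dx":0,"dy":0.2,"dz":0,"ax":0,"ay":0,"az":0,"grip":0}
    - {"dx":0,"dy":0.2,"dz":0,"ax":0,"ay":0,"az":0,"grip":0}
    - {"dx":0,"dy":0.2,"dz":-1,"ax":0,"ay":0,"az":0,"grip":0}
    - {"dx":0,"dy":0.2,"dz":-3,"ax":0,"ay":0,"az":0,"grip":0}
    - {"dx":0,"dy":0.2,"dz":-6,"ax":0,"ay":0,"az":0,"grip":0}
    - {"dx":0,"dy":0.2,"dz":-9,"ax":0,"ay":0,"az":0,"grip":0}
    - {"dx":0,"dy":0.2,"dz":-12,"ax":0,"ay":0,"az":0,"grip":0}
    - {"dx":0,"dy":0.2,"dz":-15,"ax":0,"ay":0,"az":0,"grip":0}
    - {"dx":0,"dy":0.2,"dz":-18,"ax":0,"ay":0,"az":0,"grip":0}
    - {"dx":0,"dy":0.2,"dz":-20,"ax":0,"ay":0,"az":0,"grip":0}
    - {"dx":0,"dy":0.2,"dz":-20,"ax":0,"ay":0,"az":0,"grip":0}

```text
clock: 7.4
tcp_pos: [0.5977, 0.2355, 0.2243]
tool_rot: [-0.61, 0.792, -0.002, 0.008]
wrist_force: [1.1, -0.8, 1.5]
grip_width: 0.0867
```

Run:
```python
from h import *
s,M=pose(); im=r.get_image('wrist'); cv2.imwrite('pics/w6.png',im); np.save('w6.npy',M);print(s['clock'],s['wrist_force'],s['grip_width'],M[:3,3])
inc((.471,-.227,.30),90)
```

```text
7.4 [ 1.13937748 -0.84808075  1.46216073] 0.0867303222852291 [0.59766377 0.23547254 0.2243241 ]
clock 7.45 now [0.5963 0.2351 0.2212] y [-0.966  0.257 -0.008] z [ 0.0096  0.005  -0.9999]
d cm [47.82  0.2  -8.23] a [-0.002  0.011  1.311]
```

View pics/w6.png

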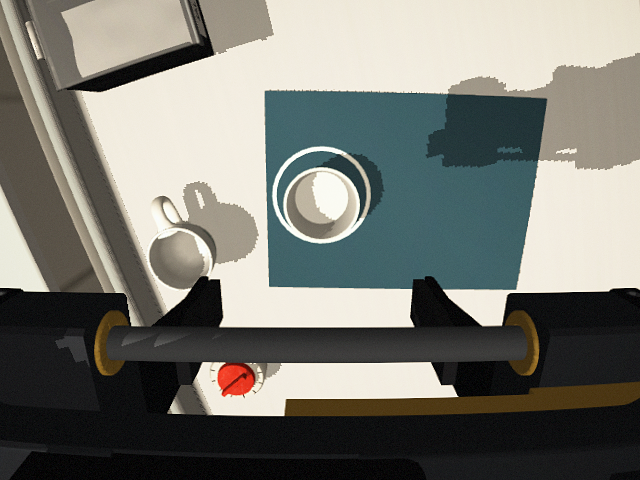

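The rim is centred near (322,204) and the ring near (322,195). I'll check them at their own heights from both views.

Run:
```python
from h import *
s,M=pose(); im=r.get_image('wrist'); cv2.imwrite('pics/w7.png',im); np.save('w7.npy',M); print(M[:3,3],M[:3,2])
t=r.get_image('top'); cv2.imwrite('pics/top1.png',t)
g=cv2.GaussianBlur(im,(3,3),0)[:,:,2]
m=(g[140:250,268:380]>120).astype(np.uint8)
for c in cv2.findContours(m,cv2.RETR_LIST,cv2.CHAIN_APPROX_NONE)[0]:
    if len(c)>60: 
        e=cv2.fitEllipse(c);print(np.array(e[0])+(268,140),e[1],np.array(cv2.boundingRect(c))+(268,140,0,0))
print('rim',plane('wrist',(322,204),.04,M),'ring',plane('wrist',(322,195),.002,M))
cv2.imwrite('pics/top1z.png',cv2.resize(t[150:280,120:260],(560,520),interpolation=cv2.INTER_CUBIC))
cv2.imwrite('pics/w7z.png',cv2.resize(im[130:260,260:390],(520,520),interpolation=cv2.INTER_CUBIC))
```

```text
[0.59634847 0.23514013 0.22120965] [ 0.00958582  0.0050012  -0.99994155]
[310.00775146 211.40695953] (39.14687728881836, 54.57273483276367) [289 196  44  45]
[319.07175827 199.26789856] (85.52615356445312, 88.64031982421875) [274 152  92  72]
[318.75128174 196.22643661] (97.64640808105469, 98.73810577392578) [269 147 100  99]
rim [0.59245045 0.23385968 0.04      ] ring [0.59208418 0.23330016 0.002     ]
```

View pics/w7z.png

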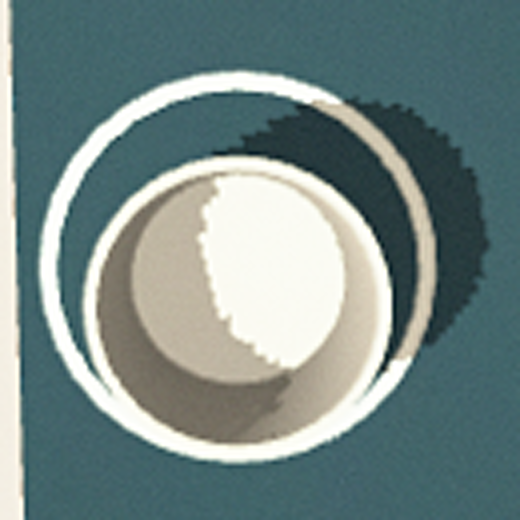

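View pics/top1.png

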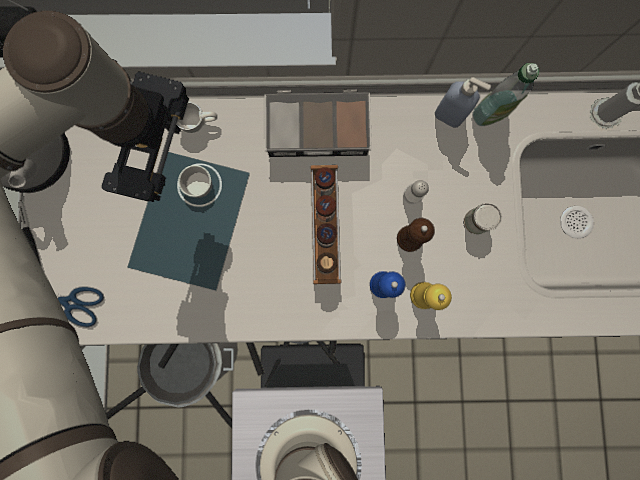

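Run:
```python
from h import *
M=np.load('w7.npy')
a=plane('wrist',(319.4,205.7),.04,M);b=plane('wrist',(319.4,196.4),.002,M);print(a,b,a-b)
print('top rim',plane('top',(199.5,185.5),.04))
inc((.471,-.227,.29),90)
```

```text
[0.5951047  0.23477469 0.04      ] [0.59493279 0.23400644 0.002     ] [0.00017191 0.00076825 0.038     ]
top rim [0.58394896 0.22511096 0.04      ]
clock 7.55 now [0.5946 0.2343 0.2171] y [-0.966  0.257 -0.002] z [ 0.0027  0.0015 -1.    ]
d cm [47.74  0.07 -7.4 ] a [-1.000e-03  3.000e-03  1.311e+00]
```

View pics/top1z.png

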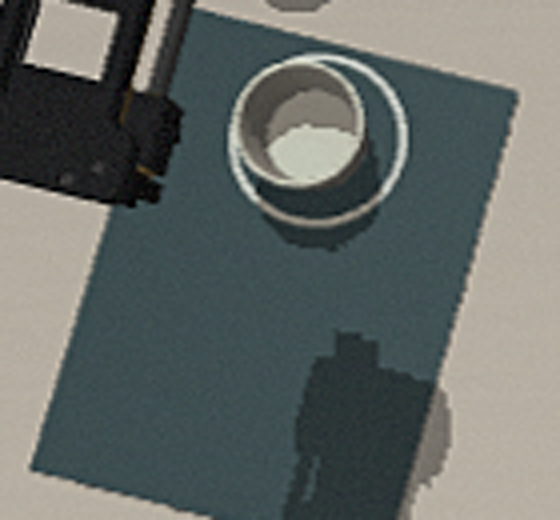

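In the enlarged top view the rim centre is at about (195.2,180.5), which is about (0.594,0.234). The wrist gave (0.595,0.235), against the ring at (0.595,0.234), so the ramekin is centred in the ring. Now on to the mill.

send_rows:
  increments:
    - {"dx":0.5,"dy":0,"dz":-1,"ax":0,"ay":0,"az":0.03,"grip":0}
    - {"dx":2,"dy":0,"dz":-3,"ax":0,"ay":0,"az":0.1,"grip":0}
    - {"dx":4.5,"dy":0,"dz":-5,"ax":0,"ay":0,"az":0.18,"grip":0}
    - {"dx":7.5,"dy":0,"dz":-6.5,"ax":0,"ay":0,"az":0.26,"grip":0}
    - {"dx":10.5,"dy":0,"dz":-7.4,"ax":0,"ay":0,"az":0.34,"grip":0}
    - {"dx":13.5,"dy":0,"dz":-7.4,"ax":0,"ay":0,"az":0.42,"grip":0}
    - {"dx":16.5,"dy":0,"dz":-7.4,"ax":0,"ay":0,"az":0.5,"grip":0}
    - {"dx":19.5,"dy":0,"dz":-7.4,"ax":0,"ay":0,"az":0.58,"grip":0}
    - {"dx":22.5,"dy":0,"dz":-7.4,"ax":0,"ay":0,"az":0.66,"grip":0}
    - {"dx":25.5,"dy":0,"dz":-7.4,"ax":0,"ay":0,"az":0.74,"grip":0}
    - {"dx":28.5,"dy":0,"dz":-7.4,"ax":0,"ay":0,"az":0.82,"grip":0}
    - {"dx":31.5,"dy":0,"dz":-7.4,"ax":0,"ay":0,"az":0.9,"grip":0}
    - {"dx":34.5,"dy":0,"dz":-7.4,"ax":0,"ay":0,"az":0.98,"grip":0}
    - {"dx":37.5,"dy":0,"dz":-7.4,"ax":0,"ay":0,"az":1.06,"grip":0}
    - {"dx":40.5,"dy":0,"dz":-7.4,"ax":0,"ay":0,"az":1.14,"grip":0}
    - {"dx":43.5,"dy":0,"dz":-7.4,"ax":0,"ay":0,"az":1.22,"grip":0}
    - {"dx":46.5,"dy":0,"dz":-7.4,"ax":0,"ay":0,"az":1.29,"grip":0}
    - {"dx":47.6,"dy":0,"dz":-7.4,"ax":0,"ay":0,"az":1.31,"grip":0}
    - {"dx":47.7,"dy":0,"dz":-7.4,"ax":0,"ay":0,"az":1.31,"grip":0}
    - {"dx":47.7,"dy":0,"dz":-7.4,"ax":0,"ay":0,"az":1.31,"grip":0}

```text
clock: 9.22
tcp_pos: [0.4714, -0.2271, 0.2896]
tool_rot: [0.0, 1.0, 0.001, 0.001]
wrist_force: [0.7, -0.2, 0.1]
grip_width: 0.0867
```

Run:
```python
from h import *
r.get_image('wrist')
s,M=pose(); im=r.get_image('wrist'); cv2.imwrite('pics/w8.png',im); np.save('w8.npy',M); print(M.round(4), s['q'])
inc((.471,-.227,.103),90)
```

```text
[[-1.000e+00 -9.000e-04  1.900e-03  4.717e-01]
 [-9.000e-04  1.000e+00  2.000e-03 -2.264e-01]
 [-1.900e-03  1.900e-03 -1.000e+00  2.897e-01]
 [ 0.000e+00  0.000e+00  0.000e+00  1.000e+00]] [-0.13855675  0.16719321 -0.12406119 -0.00228964 -1.27794192 -1.43063574]
clock 9.32 now [ 0.4719 -0.2261  0.2898] y [-0.002  1.     0.002] z [ 0.0022  0.0018 -1.    ]
d cm [ 0.13 -0.12 18.68] a [0.002 0.002 0.002]
```

View pics/w8.png

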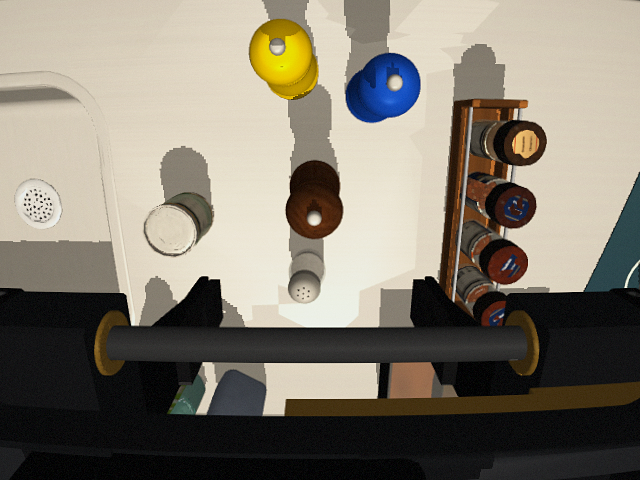

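The wrist view has the mill's button at (314,218), midway between the fingers in columns. The salt is at (304,285) and the tin at (174,228), with the blue and yellow mills well above. All are clear of the finger paths along y.

Run:
```python
from h import *
M=np.load('w8.npy');M1=np.load('w1.npy');im=cv2.imread('pics/w8.png')
x,y=314,218
p=im[y-14:y+15,x-14:x+15].astype(int); m=((p.max(2)-p.min(2)<30)&(p.max(2)>90)).astype(np.uint8)
n,l,st,c=cv2.connectedComponentsWithStats(m);print(st,c+(x-14,y-14))
u=(314,217.5)
print(plane('wrist',u,.149,M)); print(tri(ray('wrist',u,M),ray('wrist',(297.8,212),M1))); print(tri(ray('wrist',u,M),ray('top',(424.2,228))))
print(tri(ray('wrist',u,M),ray('scene',(377.4,171))))
# head disc (50mm wide at z~.124): columns 286..342
print('head',plane('wrist',(314,210),.124,M), np.ptp([plane('wrist',(q,210),.124,M)[1] for q in(286,342)]))
```

```text
[[  0   0  29  29 699]
 [  7   8  15  13 142]] [[314.01144492 218.        ]
 [313.94366197 218.        ]]
[ 0.46997601 -0.22685798  0.149     ]
(array([ 0.47035347, -0.22702419,  0.14623296]), np.float64(0.0007045740627576307))
(array([ 0.47073306, -0.22685115,  0.14587456]), np.float64(8.16780327272883e-05))
(array([ 0.46988605, -0.22721424,  0.14604043]), np.float64(0.0017730650293007418))
head [ 0.46967302 -0.22694505  0.124     ] 0.048229862416595826
```

send_rows:
  increments:
    - {"dx":0.15,"dy":-0.1,"dz":1.5,"ax":0,"ay":0,"az":0,"grip":0}
    - {"dx":0.15,"dy":-0.1,"dz":4,"ax":0,"ay":0,"az":0,"grip":0}
    - {"dx":0.15,"dy":-0.1,"dz":7,"ax":0,"ay":0,"az":0,"grip":0}
    - {"dx":0.15,"dy":-0.1,"dz":10,"ax":0,"ay":0,"az":0,"grip":0}
    - {"dx":0.15,"dy":-0.1,"dz":13,"ax":0,"ay":0,"az":0,"grip":0}
    - {"dx":0.15,"dy":-0.1,"dz":15.5,"ax":0,"ay":0,"az":0,"grip":0}
    - {"dx":0.15,"dy":-0.1,"dz":17.5,"ax":0,"ay":0,"az":0,"grip":0}
    - {"dx":0.15,"dy":-0.1,"dz":18.5,"ax":0,"ay":0,"az":0,"grip":0}
    - {"dx":0.15,"dy":-0.1,"dz":18.7,"ax":0,"ay":0,"az":0,"grip":0}
    - {"dx":0.15,"dy":-0.1,"dz":18.7,"ax":0,"ay":0,"az":0,"grip":0}
    - {"dx":0.15,"dy":-0.1,"dz":18.7,"ax":0,"ay":0,"az":0,"grip":0}

```text
clock: 10.23
tcp_pos: [0.472, -0.2266, 0.1041]
tool_rot: [-0.001, 1.0, 0.001, 0.002]
wrist_force: [0.5, -0.1, 1.1]
grip_width: 0.0869
```

Run:
```python
from h import *
r.get_image('wrist')
s,M=pose(); im=r.get_image('wrist'); cv2.imwrite('pics/w9.png',im); print(s['wrist_force'],s['grip_width'])
inc((.4703,-.227,.103),90)
```

```text
[0.48050781 0.4781508  0.02771657] 0.08733600922776427
clock 10.33 now [ 0.4719 -0.2268  0.1043] y [-0.002  1.     0.001] z [ 0.0052  0.0011 -1.    ]
d cm [ 0.16 -0.02  0.13] a [0.001 0.005 0.002]
```

View pics/w9.png

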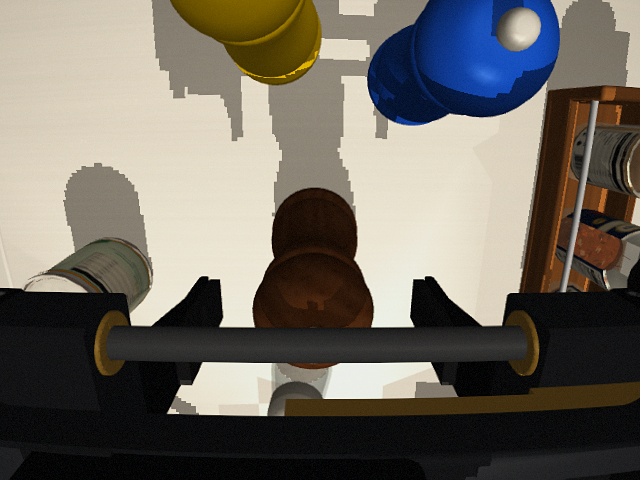

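The mill's head (columns 253-373) is centred between the fingers, with nothing else within reach of them. Closing.

send_rows:
  increments:
    - {"dx":0.15,"dy":0,"dz":0.1,"ax":0,"ay":0.005,"az":0,"grip":0}
    - {"dx":0.15,"dy":0,"dz":0.1,"ax":0,"ay":0.005,"az":0,"grip":0.2}
    - {"dx":0.15,"dy":0,"dz":0.1,"ax":0,"ay":0.005,"az":0,"grip":0.35}
    - {"dx":0.15,"dy":0,"dz":0.1,"ax":0,"ay":0.005,"az":0,"grip":0.4}
    - {"dx":0.15,"dy":0,"dz":0.1,"ax":0,"ay":0.005,"az":0,"grip":0.5}
    - {"dx":0.15,"dy":0,"dz":0.1,"ax":0,"ay":0.005,"az":0,"grip":0.7}
    - {"dx":0.15,"dy":0,"dz":0.1,"ax":0,"ay":0.005,"az":0,"grip":1}
    - {"dx":0.15,"dy":0,"dz":0.1,"ax":0,"ay":0.005,"az":0,"grip":1}
    - {"dx":0.15,"dy":0,"dz":0.1,"ax":0,"ay":0.005,"az":0,"grip":1}
    - {"dx":0.15,"dy":0,"dz":0.1,"ax":0,"ay":0.005,"az":0,"grip":1}

```text
clock: 11.17
tcp_pos: [0.4705, -0.2269, 0.1033]
tool_rot: [-0.001, 1.0, 0.001, 0.0]
wrist_force: [-0.4, -0.2, -0.5]
grip_width: 0.0473
```

Run:
```python
from h import *
s,M=pose(); print(s['wrist_force'],s['grip_width'],M.round(4))
```

```text
[-0.43170823 -0.19654857 -0.49303446] 0.04725880509492304 [[-1.000e+00 -2.400e-03  2.000e-04  4.705e-01]
 [-2.400e-03  1.000e+00  1.000e-03 -2.269e-01]
 [-2.000e-04  1.000e-03 -1.000e+00  1.033e-01]
 [ 0.000e+00  0.000e+00  0.000e+00  1.000e+00]]
```

send_rows:
  increments:
    - {"dx":0,"dy":0,"dz":0,"ax":0,"ay":0,"az":0,"grip":1}
    - {"dx":0,"dy":0,"dz":-0.3,"ax":0,"ay":0,"az":0,"grip":1}
    - {"dx":0,"dy":0,"dz":-0.8,"ax":0,"ay":0,"az":0,"grip":1}
    - {"dx":0,"dy":0,"dz":-1.5,"ax":0,"ay":0,"az":0,"grip":1}
    - {"dx":0,"dy":0,"dz":-2,"ax":0,"ay":0,"az":0,"grip":1}
    - {"dx":0,"dy":0,"dz":-2.5,"ax":0,"ay":0,"az":0,"grip":1}
    - {"dx":0,"dy":0,"dz":-3,"ax":0,"ay":0,"az":0,"grip":1}
    - {"dx":0,"dy":0,"dz":-3,"ax":0,"ay":0,"az":0,"grip":1}
    - {"dx":0,"dy":0,"dz":-3,"ax":0,"ay":0,"az":0,"grip":1}

```text
clock: 11.92
tcp_pos: [0.4706, -0.2269, 0.1337]
tool_rot: [-0.001, 1.0, 0.001, 0.001]
wrist_force: [-0.3, -0.3, -1.3]
grip_width: 0.0469
```

Run:
```python
from h import *
s,M=pose(); print(s['wrist_force'],s['torque'],s['grip_width'],M.round(4))
a=r.get_image('scene'); cv2.imwrite('pics/s2.png',cv2.resize(a[120:300,250:450],(600,540),interpolation=cv2.INTER_CUBIC))
w=r.get_image('wrist'); cv2.imwrite('pics/w10.png',w)
```

```text
[-0.25773917 -0.26444231 -1.3361521 ] [-0.014778   -0.0120502  -0.01000965] 0.04691345929151051 [[-1.     -0.0023  0.0012  0.4706]
 [-0.0023  1.      0.001  -0.2269]
 [-0.0012  0.001  -1.      0.1337]
 [ 0.      0.      0.      1.    ]]
```

View pics/s2.png

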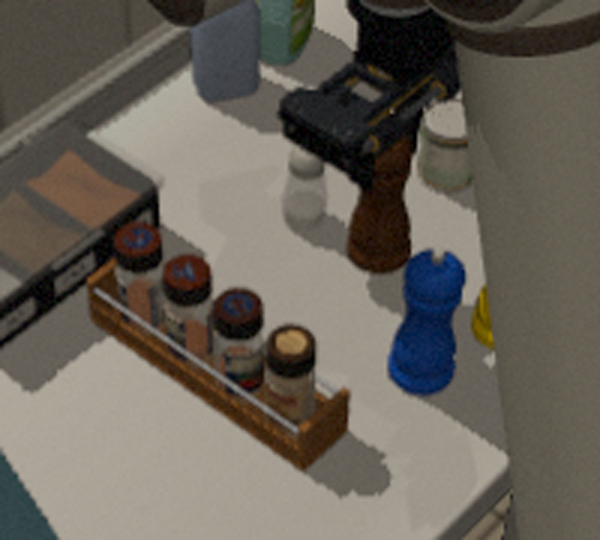

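View pics/w10.png

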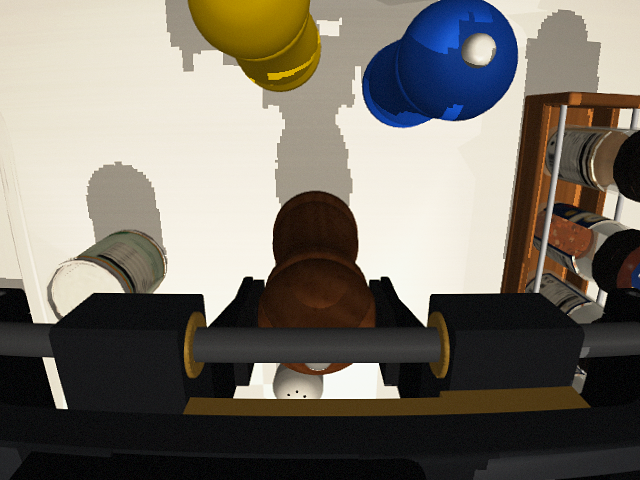

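The mill is lifted, upright, between the pads, its foot clear of the worktop. Salt, tin, jars and the blue and yellow mills are unmoved. Now raising it high and carrying it.

send_rows:
  increments:
    - {"dx":0,"dy":0,"dz":-0.5,"ax":0,"ay":0,"az":0,"grip":1}
    - {"dx":0,"dy":0,"dz":-1.5,"ax":0,"ay":0,"az":0,"grip":1}
    - {"dx":0,"dy":0,"dz":-3,"ax":0,"ay":0,"az":0,"grip":1}
    - {"dx":0,"dy":0,"dz":-5,"ax":0,"ay":0,"az":0,"grip":1}
    - {"dx":0,"dy":0,"dz":-7,"ax":0,"ay":0,"az":0,"grip":1}
    - {"dx":0,"dy":0,"dz":-9,"ax":0,"ay":0,"az":0,"grip":1}
    - {"dx":0,"dy":0,"dz":-11,"ax":0,"ay":0,"az":0,"grip":1}
    - {"dx":0,"dy":0,"dz":-13,"ax":0,"ay":0,"az":0,"grip":1}
    - {"dx":0,"dy":0,"dz":-15,"ax":0,"ay":0,"az":0,"grip":1}
    - {"dx":0,"dy":0,"dz":-16.5,"ax":0,"ay":0,"az":0,"grip":1}
    - {"dx":0,"dy":0,"dz":-17,"ax":0,"ay":0,"az":0,"grip":1}
    - {"dx":0,"dy":0,"dz":-17,"ax":0,"ay":0,"az":0,"grip":1}

```text
clock: 13.02
tcp_pos: [0.4708, -0.2272, 0.305]
tool_rot: [-0.001, 1.0, 0.0, 0.002]
wrist_force: [-0.4, 0.5, -2.0]
grip_width: 0.0469
```

Run:
```python
from h import *
inc((.595,.2345,.30),90)
s,M=pose();print(s['q'],s['grip_width'])
```

```text
clock 13.02 now [ 0.4708 -0.2272  0.305 ] y [-0.002  1.     0.001] z [ 3.5e-03  6.0e-04 -1.0e+00]
d cm [-12.53  46.14   0.57] a [0.001 0.003 0.002]
[-1.39556019e-01  1.57785795e-01 -9.83778030e-02 -1.08781020e-03
 -1.31127757e+00 -1.42869003e+00] 0.04692582840773621
```

send_rows:
  increments:
    - {"dx":-0.2,"dy":0.6,"dz":0,"ax":0,"ay":0,"az":0,"grip":1}
    - {"dx":-0.5,"dy":1.8,"dz":0,"ax":0,"ay":0,"az":0,"grip":1}
    - {"dx":-1,"dy":3.8,"dz":0,"ax":0,"ay":0,"az":0,"grip":1}
    - {"dx":-1.7,"dy":6.4,"dz":0,"ax":0,"ay":0,"az":0,"grip":1}
    - {"dx":-2.5,"dy":9.2,"dz":0,"ax":0,"ay":0,"az":0,"grip":1}
    - {"dx":-3.3,"dy":12.2,"dz":0,"ax":0,"ay":0,"az":0,"grip":1}
    - {"dx":-4.1,"dy":15.2,"dz":0,"ax":0,"ay":0,"az":0,"grip":1}
    - {"dx":-4.9,"dy":18.2,"dz":0,"ax":0,"ay":0,"az":0,"grip":1}
    - {"dx":-5.7,"dy":21.2,"dz":0,"ax":0,"ay":0,"az":0,"grip":1}
    - {"dx":-6.5,"dy":24.2,"dz":0,"ax":0,"ay":0,"az":0,"grip":1}
    - {"dx":-7.3,"dy":27.2,"dz":0,"ax":0,"ay":0,"az":0,"grip":1}
    - {"dx":-8.1,"dy":30.2,"dz":0,"ax":0,"ay":0,"az":0,"grip":1}
    - {"dx":-9,"dy":33.2,"dz":0,"ax":0,"ay":0,"az":0,"grip":1}
    - {"dx":-9.8,"dy":36.2,"dz":0,"ax":0,"ay":0,"az":0,"grip":1}
    - {"dx":-10.6,"dy":39.2,"dz":0,"ax":0,"ay":0,"az":0,"grip":1}
    - {"dx":-11.3,"dy":41.8,"dz":0,"ax":0,"ay":0,"az":0,"grip":1}
    - {"dx":-11.9,"dy":43.9,"dz":0,"ax":0,"ay":0,"az":0,"grip":1}
    - {"dx":-12.3,"dy":45.3,"dz":0,"ax":0,"ay":0,"az":0,"grip":1}
    - {"dx":-12.5,"dy":46,"dz":0,"ax":0,"ay":0,"az":0,"grip":1}
    - {"dx":-12.5,"dy":46.1,"dz":0,"ax":0,"ay":0,"az":0,"grip":1}

```text
clock: 14.68
tcp_pos: [0.5944, 0.2355, 0.3043]
tool_rot: [-0.002, 1.0, -0.0, 0.001]
wrist_force: [-0.3, -0.5, -1.9]
grip_width: 0.0471
```

Run:
```python
from h import *
t=r.get_image('top'); cv2.imwrite('pics/top3.png',t)
s,M=pose(); print(s['wrist_force'],s['torque'],s['grip_width'],M.round(4)); np.save('w11.npy',M)
w=r.get_image('wrist'); cv2.imwrite('pics/w11.png',w)
a=r.get_image('scene'); cv2.imwrite('pics/s3.png',a)
inc((.595,.2345,.30),90)
```

```text
[-0.03580846 -0.46825489 -1.43789188] [-0.03585422  0.00342014 -0.02868363] 0.047052321206182184 [[-1.000e+00 -3.000e-03  1.800e-03  5.943e-01]
 [-3.000e-03  1.000e+00 -5.000e-04  2.346e-01]
 [-1.800e-03 -5.000e-04 -1.000e+00  3.048e-01]
 [ 0.000e+00  0.000e+00  0.000e+00  1.000e+00]]
clock 14.83 now [0.5944 0.2333 0.3057] y [-0.002  1.     0.   ] z [ 3.e-03  1.e-04 -1.e+00]
d cm [-0.06  0.12  0.57] a [0.    0.003 0.002]
```

View pics/top3.png

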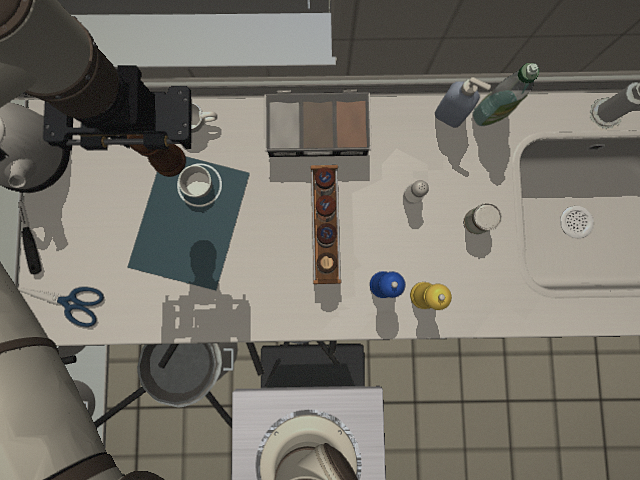

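View pics/w11.png

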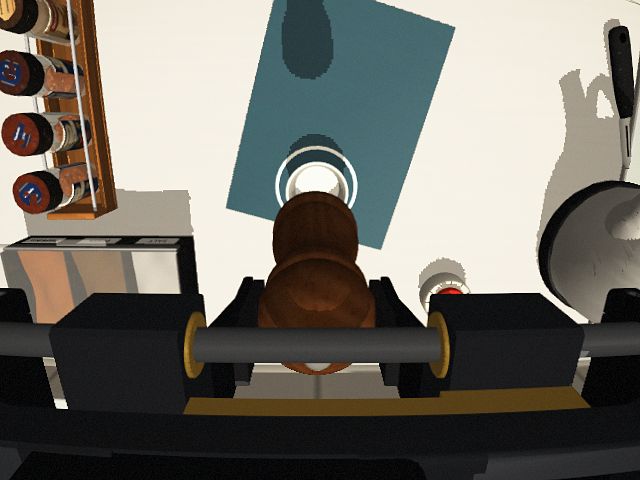

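View pics/s3.png

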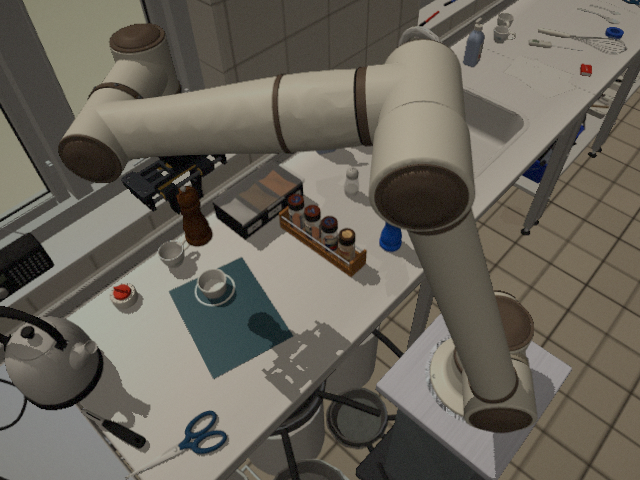

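The mill hangs upright above the mat. The ramekin stands in the ring at (199,185) in the top view, and the jars, salt and tin are at their former pixels. In the wrist view the foot spans columns 274-357 with its near edge at row 190, and the ring is centred near (316,187).

Run:
```python
from h import *
M=np.load('w11.npy'); zf=M[2,3]-.103
e=plane('wrist',(315.5,190.5),zf,M); print('foot near edge rel tcp',e-M[:3,3],'expect x -.029')
for q in(274,357): print('foot side',(plane('wrist',(q,232),zf,M)-M[:3,3]).round(4))
P=np.array([plane('wrist',u,.002,M)[:2] for u in((275.5,185),(358,185),(316.5,147),(286,160),(347,160))])
A=np.c_[2*P,np.ones(len(P))];x=np.linalg.lstsq(A,(P**2).sum(1),rcond=None)[0];print('ring',x[:2],np.sqrt(x[2]+x[0]**2+x[1]**2))
t=cv2.imread('pics/top3.png'); print(np.abs(t[165:290,305:345].astype(int)-cv2.imread('pics/top0.png')[165:290,305:345]).mean())
w=cv2.imread('pics/w11.png'); cv2.imwrite('pics/w11z.png',cv2.resize(w[130:220,255:380],(750,540),interpolation=cv2.INTER_CUBIC))
cv2.imwrite('pics/top3z.png',cv2.resize(t[150:220,130:240],(770,490),interpolation=cv2.INTER_CUBIC))
```

```text
foot near edge rel tcp [-0.03041842  0.00046446 -0.103     ] expect x -.029
foot side [-0.0006 -0.0289 -0.103 ]
foot side [-0.0008  0.0299 -0.103 ]
ring [0.59832989 0.2360211 ] 0.049756126946552466
6.354333333333333
```

View pics/w11z.png

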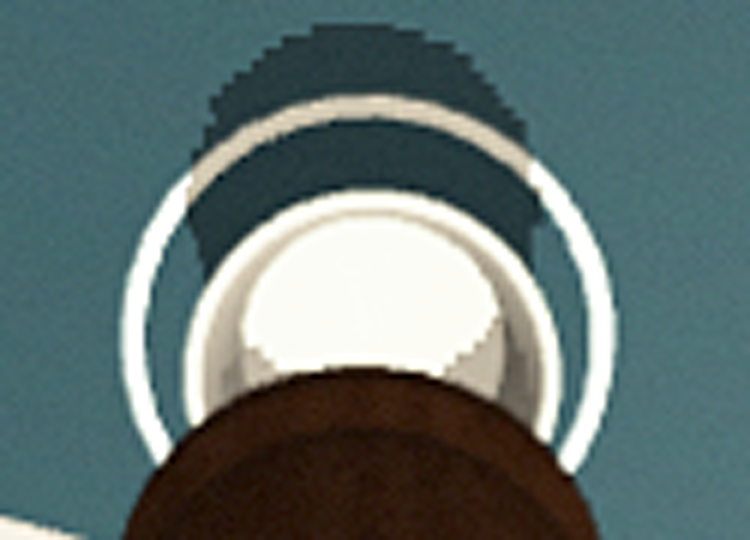

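View pics/top3z.png

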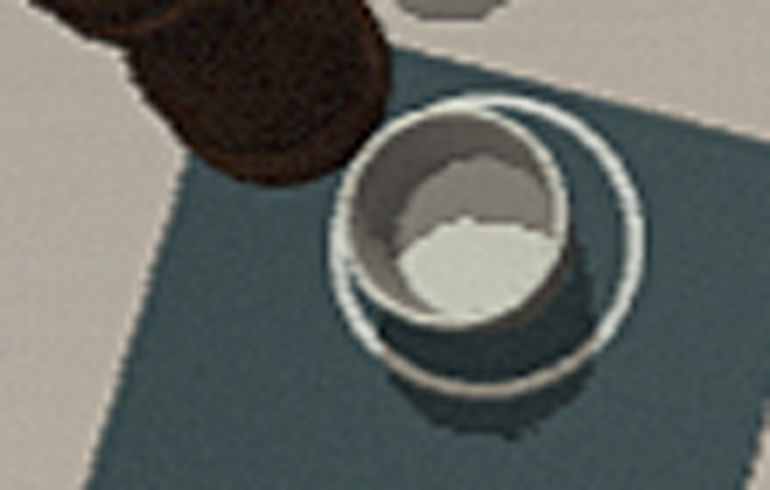

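Run:
```python
from h import *
M=np.load('w11.npy')
print('top',plane('top',(194.4,180.5),.04),'wrist',plane('wrist',(316.75,191.9),.04,M), 'rim top edge',plane('wrist',(316.75,161.1),.04,M))
```

```text
top [0.59499309 0.23608438 0.04      ] wrist [0.5948822  0.23608824 0.04      ] rim top edge [0.56106035 0.23599412 0.04      ]
```

Run:
```python
from h import *
inc((.5955,.2355,.1635),90)
```

```text
clock 14.83 now [0.5944 0.2333 0.3057] y [-0.002  1.     0.   ] z [ 3.e-03  1.e-04 -1.e+00]
d cm [-0.07  0.22 14.22] a [0.    0.003 0.002]
```

send_rows:
  increments:
    - {"dx":-0.05,"dy":0.1,"dz":0.5,"ax":0,"ay":0.002,"az":0,"grip":1}
    - {"dx":-0.1,"dy":0.15,"dz":1.5,"ax":0,"ay":0.002,"az":0,"grip":1}
    - {"dx":-0.1,"dy":0.15,"dz":3,"ax":0,"ay":0.002,"az":0,"grip":1}
    - {"dx":-0.1,"dy":0.15,"dz":4.5,"ax":0,"ay":0.002,"az":0,"grip":1}
    - {"dx":-0.1,"dy":0.15,"dz":6,"ax":0,"ay":0.002,"az":0,"grip":1}
    - {"dx":-0.1,"dy":0.15,"dz":7.5,"ax":0,"ay":0.002,"az":0,"grip":1}
    - {"dx":-0.1,"dy":0.15,"dz":9,"ax":0,"ay":0.002,"az":0,"grip":1}
    - {"dx":-0.1,"dy":0.15,"dz":10.2,"ax":0,"ay":0.002,"az":0,"grip":1}
    - {"dx":-0.1,"dy":0.15,"dz":11,"ax":0,"ay":0.002,"az":0,"grip":1}
    - {"dx":-0.1,"dy":0.15,"dz":11.3,"ax":0,"ay":0.002,"az":0,"grip":1}
    - {"dx":-0.1,"dy":0.15,"dz":11.3,"ax":0,"ay":0.002,"az":0,"grip":1}
    - {"dx":-0.1,"dy":0.15,"dz":11.3,"ax":0,"ay":0.002,"az":0,"grip":1}
    - {"dx":-0.1,"dy":0.15,"dz":11.3,"ax":0,"ay":0.002,"az":0,"grip":1}

```text
clock: 15.92
tcp_pos: [0.5962, 0.2349, 0.1937]
tool_rot: [-0.001, 1.0, 0.0, 0.001]
wrist_force: [-0.1, 0.4, -2.1]
grip_width: 0.0469
```

Run:
```python
from h import *
L=[]
for n in('wrist','top','scene','wrist'):
    L.append(pose()[1][:3,3]); cv2.imwrite(f'pics/{n}_12.png',r.get_image(n))
print(np.array(L).round(4))
inc((.5955,.2355,.1635),90)
a=cv2.imread('pics/scene_12.png');cv2.imwrite('pics/s12z.png',cv2.resize(a[170:330,150:290],(525,600),interpolation=cv2.INTER_CUBIC))
```

```text
[[0.5962 0.2349 0.1937]
 [0.5962 0.235  0.1937]
 [0.5961 0.235  0.1936]
 [0.596  0.2349 0.1935]]
clock 16.12 now [0.5959 0.235  0.1933] y [-0.002  1.     0.001] z [ 1.9e-03  7.0e-04 -1.0e+00]
d cm [0.04 0.05 2.98] a [0.001 0.002 0.002]
```

View pics/s12z.png

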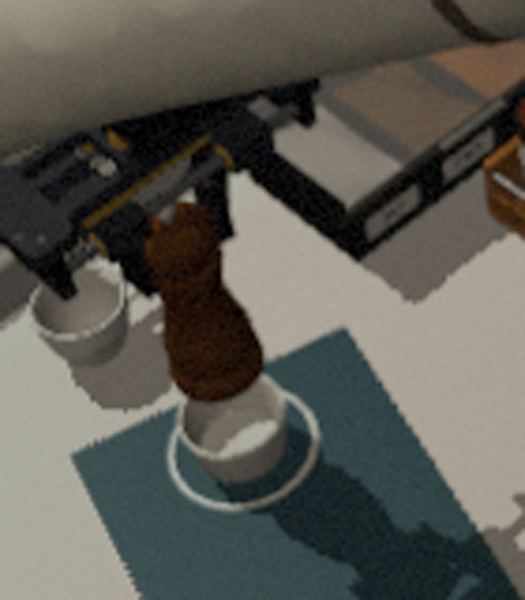

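The mill hangs upright above the ramekin, which is well inside the ring, and the gripper is clear of the cup. Now the last 3 cm, slowly.

send_rows:
  increments:
    - {"dx":0,"dy":0,"dz":0.2,"ax":0,"ay":0.001,"az":0,"grip":1}
    - {"dx":0,"dy":0.05,"dz":0.6,"ax":0,"ay":0.001,"az":0,"grip":1}
    - {"dx":0,"dy":0.05,"dz":1.1,"ax":0,"ay":0.001,"az":0,"grip":1}
    - {"dx":0,"dy":0.05,"dz":1.6,"ax":0,"ay":0.001,"az":0,"grip":1}
    - {"dx":0,"dy":0.05,"dz":2.1,"ax":0,"ay":0.001,"az":0,"grip":1}
    - {"dx":0,"dy":0.05,"dz":2.5,"ax":0,"ay":0.001,"az":0,"grip":1}
    - {"dx":0,"dy":0.05,"dz":2.8,"ax":0,"ay":0.001,"az":0,"grip":1}
    - {"dx":0,"dy":0.05,"dz":2.95,"ax":0,"ay":0.001,"az":0,"grip":1}
    - {"dx":0,"dy":0.05,"dz":2.95,"ax":0,"ay":0.001,"az":0,"grip":1}
    - {"dx":0,"dy":0.05,"dz":2.95,"ax":0,"ay":0.001,"az":0,"grip":1}
    - {"dx":0,"dy":0.05,"dz":2.95,"ax":0,"ay":0.001,"az":0,"grip":1}
    - {"dx":0,"dy":0.05,"dz":2.95,"ax":0,"ay":0.001,"az":0,"grip":1}
    - {"dx":0,"dy":0.05,"dz":2.95,"ax":0,"ay":0.001,"az":0,"grip":1}

```text
clock: 17.2
tcp_pos: [0.5961, 0.2355, 0.1641]
tool_rot: [-0.001, 1.0, 0.001, 0.001]
wrist_force: [-0.2, 0.5, -2.5]
grip_width: 0.0469
```

Run:
```python
from h import *
L=[]
for n in('wrist','top','scene'):
    L.append(pose()[1][:3,3]); cv2.imwrite(f'pics/{n}_13.png',r.get_image(n))
print(np.array(L).round(4))
s,M=pose();np.save('w13.npy',M);print(M.round(4),s['grip_width'],s['wrist_force'],abs(s['joint_velocities']).max())
a=cv2.imread('pics/scene_13.png');t=cv2.imread('pics/top_13.png')
A=cv2.resize(a[180:320,160:280],(480,560),interpolation=cv2.INTER_CUBIC);B=cv2.resize(t[110:220,130:240],(300,300),interpolation=cv2.INTER_CUBIC)
C=np.zeros((560,780,3),np.uint8);C[:,:480]=A;C[:300,480:]=B;cv2.imwrite('pics/c13.png',C)
```

```text
[[0.5961 0.2355 0.1641]
 [0.596  0.2355 0.1641]
 [0.596  0.2355 0.164 ]]
[[-1.000e+00 -1.700e-03  1.200e-03  5.960e-01]
 [-1.700e-03  1.000e+00  9.000e-04  2.355e-01]
 [-1.200e-03  9.000e-04 -1.000e+00  1.640e-01]
 [ 0.000e+00  0.000e+00  0.000e+00  1.000e+00]] 0.04675318066144781 [ 0.32851715  0.65917056 -2.24845165] 0.0023029301322226993
```

View pics/c13.png

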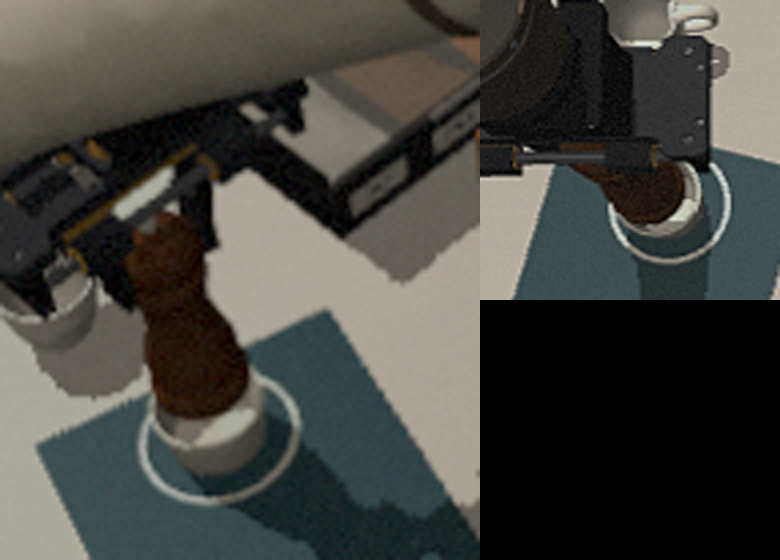

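View pics/wrist_13.png

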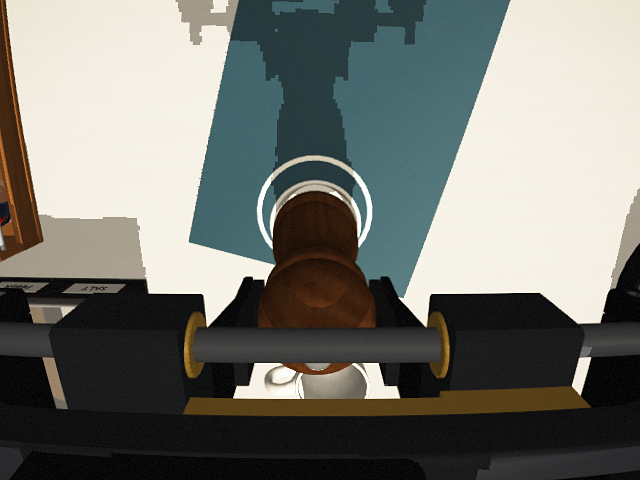

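View pics/top_13.png

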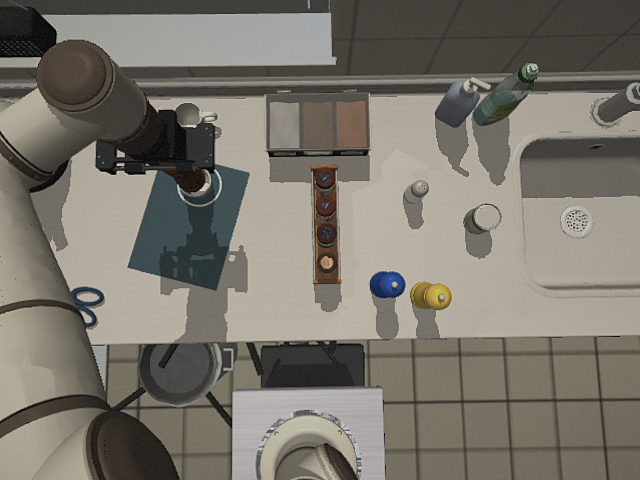

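Run:
```python
from h import *
M=np.load('w13.npy')
w=cv2.imread('pics/wrist_13.png');g=w[:,:,2].astype(int);print(g[170:200,315])
print('rim near edge -> centre x',plane('wrist',(315,181),.04,M)[0]+.0345,'foot edge',plane('wrist',(315,191),.0607,M)[0]+.029)
print('foot sides y',[plane('wrist',(q,232),.0607,M)[1].round(4) for q in(274,357)],'rim sides',[plane('wrist',(q,215),.04,M)[1].round(4) for q in(270.5,360.5)])
```

```text
[ 36  36  40  39  38  36  40  41  35  53 150 202 200 168 160 193 196 190
 199 199 152  49  34  43  47  53  50  51  51  54]
rim near edge -> centre x 0.5967456647334083 foot edge 0.5949185481556343
foot sides y [np.float64(0.2067), np.float64(0.2656)] rim sides [np.float64(0.2021), np.float64(0.2701)]
```

Both centres agree to within 2 mm, and the foot is about 2 cm above the rim with the arm still. Handing in.

```bash
python3 -c "
from cell import r
print(r.job_done()); s=r.read_state(); print(s['clock'],s['tcp_pos'],s['grip_width'])"
```

```text
the job is handed in; nothing more can be done
None
the job is handed in; nothing more can be done
```

I finished both steps in order and handed the job in at about 17.4 s; no verdict was reported. I slid the ramekin along the mat between the partly closed fingers, without gripping or lifting it. Then I picked up the brown mill by its head and carried it over the jars. Its foot stayed about 9 cm above their lids, worked out from the tool height.

**Last checks:**
- **Ramekin:** upright inside the ring. Before I fetched the mill, the wrist view put it within 1 mm of the ring's centre. A rougher reading from the top view agreed.
- **Mill over the ramekin:** the two centres agree to about 2 mm in x and under 1 mm in y.
- **Gap to the rim:** about 2.1 cm between foot and rim, taken from the tool height and the grasp height. I did not measure this gap directly in two views.
- **Hold:** the mill is upright and gripped, with the arm at rest. The wrist force is about 2 N, roughly the mill's weight.
- **Other things:** the jars, salt, tin and the blue and yellow mills look unmoved in the top view.

**Readings that disagreed:**
- The mill's button measured 146 mm high, against 150 mm in the text.
- The closed grip read 47 mm on the 50 mm head.
- One wrist and top pair put the ring 14 mm high, because those two views were too close together. The scene and top pair gave 1.4 mm, which fits the mat.
- A late ring fit from the carrying pose gave its centre about 3 mm further in x than the others.

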